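Seat the pipe-end plugs in the clamping fixture and weight the clamp

TASK

Swing the clamp up and right back, then put every white plug into a nest of its own in the fixture, turned so that its long lug points at the black mark line, and make sure that each one has gone fully down, including the one that already stands in a nest but was dropped in turned wrong and sits proud. Only when all of them are fully home swing the clamp shut over them, and then stand the steel weight upright on the middle of the clamp's load pad. Leave the wood block beside the work where it is.

Things in the scene. Friction and masses are not known exactly. Their poses are not given: they have to be found in the camera images.
- fixture: clamping fixture, fixed to the table: plywood plate 170 x 450 x 12 mm carrying a row of four aluminium nest rings. Origin: underside of the plate, below the middle of the row; y along the row, z up, -x the front, where the black mark lines are. The clamp's hinge line runs along y, 75 mm behind the row and 74 mm above the table, between two posts 84 mm tall at y = +-207 mm
- clamp (a joint): hinge angle of the clamp, rad: 0 shut, level on its stop over the nests; 1.57 upright behind them; 1.7 farthest back. A steel frame: bar 30 mm wide and 380 mm long over the nests, two side arms, load pad, handle. Shut, its underside is 70 mm above the table, 2 mm above seated plugs; a proud plug stops it near 0.17. Friction holds it at any angle; about 6 N at the handle moves it
- clamp_handle (a point): middle of the clamp's handle, a black round bar 14 mm thick, 108 mm long, parallel to the hinge, carried at its ends. It moves on an arc about the hinge line, up and then backwards (+x of the fixture) for growing joint values; with the clamp shut it is 160 mm in front of the hinge line and 12 mm above it (86 mm above the table)
- clamp_pad (a point): centre of the top face of the load pad, a flat aluminium plate 70 x 104 mm on the middle of the clamp bar; with the clamp shut it is level, 84 mm above the table, over the middle of the row of nests
- weight_mid (a point): steel weight, 40 x 62 mm, 51 mm tall, 0.5 to 0.75 kg; point on its axis half-way up (25.5 mm above its underside). The block is 26 mm tall; the black knob on it, 22 mm across, rises from 26 to 51 mm and is the place to grip. The long side runs along its y
- block_mid (a point): bystander, a beech block 42 x 105 x 28 mm lying on the table; point at its centre
- nest_1 (a point): nest 1, rightmost seen from the front (fixture y -142.5 mm): centre of its floor, 12 mm above the table, on which a seated plug stands; axes as the fixture's. A ring, inside 64 mm, outside 80 mm across, 22 mm tall (top 34 mm above the table), cut right down by three notches 16 mm wide: one to the front (-x) at a black line on the plate, two at 125 degrees to either side of it
- mark_1 (a point): where the tip of the long lug of a plug fully seated in nest 1 comes to lie: 46 mm in front of the nest's centre, 15 mm above its floor, in line with the black mark line
- nest_2 (a point): nest 2, second from the right (-47.5 mm): centre of its floor, 12 mm above the table, on which a seated plug stands; axes as the fixture's. A ring, inside 64 mm, outside 80 mm across, 22 mm tall (top 34 mm above the table), cut right down by three notches 16 mm wide: one to the front (-x) at a black line on the plate, two at 125 degrees to either side of it
- mark_2 (a point): where the tip of the long lug of a plug fully seated in nest 2 comes to lie: 46 mm in front of the nest's centre, 15 mm above its floor, in line with the black mark line
- nest_3 (a point): nest 3, third from the right (+47.5 mm): centre of its floor, 12 mm above the table, on which a seated plug stands; axes as the fixture's. A ring, inside 64 mm, outside 80 mm across, 22 mm tall (top 34 mm above the table), cut right down by three notches 16 mm wide: one to the front (-x) at a black line on the plate, two at 125 degrees to either side of it
- mark_3 (a point): where the tip of the long lug of a plug fully seated in nest 3 comes to lie: 46 mm in front of the nest's centre, 15 mm above its floor, in line with the black mark line
- nest_4 (a point): nest 4, leftmost (+142.5 mm): centre of its floor, 12 mm above the table, on which a seated plug stands; axes as the fixture's. A ring, inside 64 mm, outside 80 mm across, 22 mm tall (top 34 mm above the table), cut right down by three notches 16 mm wide: one to the front (-x) at a black line on the plate, two at 125 degrees to either side of it
- mark_4 (a point): where the tip of the long lug of a plug fully seated in nest 4 comes to lie: 46 mm in front of the nest's centre, 15 mm above its floor, in line with the black mark line
- plug_a_mid (a point): plug a; if present, starts in nest 1, turned wrong and 12 mm proud. White plastic pipe-end plug, 56 mm tall, 90 g, all alike: round body 60 mm across, 26 mm tall; on it a grip bar 54 mm long (along x), 22 mm thick (y), from 26 to 56 mm up. Point on the axis half-way up, 28 mm above the underside (40 mm above the table when seated); z up
- plug_a_lug (a point): tip of plug a's long lug, 46 mm from the axis along its -x, 15 mm above its underside. Three lugs 11 mm wide stick out 10 to 20 mm above the underside: the long one and two short ones (to 38 mm) 125 degrees to either side. Only with the long lug at a nest's mark do they enter the notches and the plug goes down; else it stays 12 mm high
- plug_b_mid (a point): plug b; if present, starts in nest 3, turned wrong and 12 mm proud. White plastic pipe-end plug, 56 mm tall, 90 g, all alike: round body 60 mm across, 26 mm tall; on it a grip bar 54 mm long (along x), 22 mm thick (y), from 26 to 56 mm up. Point on the axis half-way up, 28 mm above the underside (40 mm above the table when seated); z up
- plug_b_lug (a point): tip of plug b's long lug, 46 mm from the axis along its -x, 15 mm above its underside. Three lugs 11 mm wide stick out 10 to 20 mm above the underside: the long one and two short ones (to 38 mm) 125 degrees to either side. Only with the long lug at a nest's mark do they enter the notches and the plug goes down; else it stays 12 mm high
- plug_c_mid (a point): plug c; if present, starts on the table before the fixture. White plastic pipe-end plug, 56 mm tall, 90 g, all alike: round body 60 mm across, 26 mm tall; on it a grip bar 54 mm long (along x), 22 mm thick (y), from 26 to 56 mm up. Point on the axis half-way up, 28 mm above the underside (40 mm above the table when seated); z up
- plug_c_lug (a point): tip of plug c's long lug, 46 mm from the axis along its -x, 15 mm above its underside. Three lugs 11 mm wide stick out 10 to 20 mm above the underside: the long one and two short ones (to 38 mm) 125 degrees to either side. Only with the long lug at a nest's mark do they enter the notches and the plug goes down; else it stays 12 mm high
- plug_d_mid (a point): plug d; if present, starts on the table before the fixture. White plastic pipe-end plug, 56 mm tall, 90 g, all alike: round body 60 mm across, 26 mm tall; on it a grip bar 54 mm long (along x), 22 mm thick (y), from 26 to 56 mm up. Point on the axis half-way up, 28 mm above the underside (40 mm above the table when seated); z up
- plug_d_lug (a point): tip of plug d's long lug, 46 mm from the axis along its -x, 15 mm above its underside. Three lugs 11 mm wide stick out 10 to 20 mm above the underside: the long one and two short ones (to 38 mm) 125 degrees to either side. Only with the long lug at a nest's mark do they enter the notches and the plug goes down; else it stays 12 mm high
- plug_e_mid (a point): plug e; if present, starts on the table before the fixture. White plastic pipe-end plug, 56 mm tall, 90 g, all alike: round body 60 mm across, 26 mm tall; on it a grip bar 54 mm long (along x), 22 mm thick (y), from 26 to 56 mm up. Point on the axis half-way up, 28 mm above the underside (40 mm above the table when seated); z up
- plug_e_lug (a point): tip of plug e's long lug, 46 mm from the axis along its -x, 15 mm above its underside. Three lugs 11 mm wide stick out 10 to 20 mm above the underside: the long one and two short ones (to 38 mm) 125 degrees to either side. Only with the long lug at a nest's mark do they enter the notches and the plug goes down; else it stays 12 mm high
Mind the look-alikes: they are no part of the job. Leave any red look-alike of the part that bears weight_mid alone.

How it is judged:
On the way, in this order (a step that is already met when the one before it is completed fails the run):
1. the clamp is swung right back (beyond 1.3 rad) (value of joint clamp above 1.3 rad), for 0.2 s.
2. every plug is fully seated in a nest, long lug at the mark, while the clamp is still up (z of each of plug_a_mid, plug_b_mid, plug_c_mid, plug_d_mid, plug_e_mid in the frame of fixture below 0.044 m and angle between each of plug_a_mid, plug_b_mid, plug_c_mid, plug_d_mid, plug_e_mid's own z axis and vertical below 0.08 rad and (horizontal distance between plug_a_mid and nest_1 below 0.006 m or horizontal distance between plug_a_mid and nest_2 below 0.006 m or horizontal distance between plug_a_mid and nest_3 below 0.006 m or horizontal distance between plug_a_mid and nest_4 below 0.006 m) and (horizontal distance between plug_a_lug and mark_1 below 0.009 m or horizontal distance between plug_a_lug and mark_2 below 0.009 m or horizontal distance between plug_a_lug and mark_3 below 0.009 m or horizontal distance between plug_a_lug and mark_4 below 0.009 m) and (horizontal distance between plug_b_mid and nest_1 below 0.006 m or horizontal distance between plug_b_mid and nest_2 below 0.006 m or horizontal distance between plug_b_mid and nest_3 below 0.006 m or horizontal distance between plug_b_mid and nest_4 below 0.006 m) and (horizontal distance between plug_b_lug and mark_1 below 0.009 m or horizontal distance between plug_b_lug and mark_2 below 0.009 m or horizontal distance between plug_b_lug and mark_3 below 0.009 m or horizontal distance between plug_b_lug and mark_4 below 0.009 m) and (horizontal distance between plug_c_mid and nest_1 below 0.006 m or horizontal distance between plug_c_mid and nest_2 below 0.006 m or horizontal distance between plug_c_mid and nest_3 below 0.006 m or horizontal distance between plug_c_mid and nest_4 below 0.006 m) and (horizontal distance between plug_c_lug and mark_1 below 0.009 m or horizontal distance between plug_c_lug and mark_2 below 0.009 m or horizontal distance between plug_c_lug and mark_3 below 0.009 m or horizontal distance between plug_c_lug and mark_4 below 0.009 m) and (horizontal distance between plug_d_mid and nest_1 below 0.006 m or horizontal distance between plug_d_mid and nest_2 below 0.006 m or horizontal distance between plug_d_mid and nest_3 below 0.006 m or horizontal distance between plug_d_mid and nest_4 below 0.006 m) and (horizontal distance between plug_d_lug and mark_1 below 0.009 m or horizontal distance between plug_d_lug and mark_2 below 0.009 m or horizontal distance between plug_d_lug and mark_3 below 0.009 m or horizontal distance between plug_d_lug and mark_4 below 0.009 m) and (horizontal distance between plug_e_mid and nest_1 below 0.006 m or horizontal distance between plug_e_mid and nest_2 below 0.006 m or horizontal distance between plug_e_mid and nest_3 below 0.006 m or horizontal distance between plug_e_mid and nest_4 below 0.006 m) and (horizontal distance between plug_e_lug and mark_1 below 0.009 m or horizontal distance between plug_e_lug and mark_2 below 0.009 m or horizontal distance between plug_e_lug and mark_3 below 0.009 m or horizontal distance between plug_e_lug and mark_4 below 0.009 m) and value of joint clamp above 0.8 rad), for 0.3 s.
3. the clamp is shut over the seated plugs (z of each of plug_a_mid, plug_b_mid, plug_c_mid, plug_d_mid, plug_e_mid in the frame of fixture below 0.044 m and angle between each of plug_a_mid, plug_b_mid, plug_c_mid, plug_d_mid, plug_e_mid's own z axis and vertical below 0.08 rad and (horizontal distance between plug_a_mid and nest_1 below 0.006 m or horizontal distance between plug_a_mid and nest_2 below 0.006 m or horizontal distance between plug_a_mid and nest_3 below 0.006 m or horizontal distance between plug_a_mid and nest_4 below 0.006 m) and (horizontal distance between plug_a_lug and mark_1 below 0.009 m or horizontal distance between plug_a_lug and mark_2 below 0.009 m or horizontal distance between plug_a_lug and mark_3 below 0.009 m or horizontal distance between plug_a_lug and mark_4 below 0.009 m) and (horizontal distance between plug_b_mid and nest_1 below 0.006 m or horizontal distance between plug_b_mid and nest_2 below 0.006 m or horizontal distance between plug_b_mid and nest_3 below 0.006 m or horizontal distance between plug_b_mid and nest_4 below 0.006 m) and (horizontal distance between plug_b_lug and mark_1 below 0.009 m or horizontal distance between plug_b_lug and mark_2 below 0.009 m or horizontal distance between plug_b_lug and mark_3 below 0.009 m or horizontal distance between plug_b_lug and mark_4 below 0.009 m) and (horizontal distance between plug_c_mid and nest_1 below 0.006 m or horizontal distance between plug_c_mid and nest_2 below 0.006 m or horizontal distance between plug_c_mid and nest_3 below 0.006 m or horizontal distance between plug_c_mid and nest_4 below 0.006 m) and (horizontal distance between plug_c_lug and mark_1 below 0.009 m or horizontal distance between plug_c_lug and mark_2 below 0.009 m or horizontal distance between plug_c_lug and mark_3 below 0.009 m or horizontal distance between plug_c_lug and mark_4 below 0.009 m) and (horizontal distance between plug_d_mid and nest_1 below 0.006 m or horizontal distance between plug_d_mid and nest_2 below 0.006 m or horizontal distance between plug_d_mid and nest_3 below 0.006 m or horizontal distance between plug_d_mid and nest_4 below 0.006 m) and (horizontal distance between plug_d_lug and mark_1 below 0.009 m or horizontal distance between plug_d_lug and mark_2 below 0.009 m or horizontal distance between plug_d_lug and mark_3 below 0.009 m or horizontal distance between plug_d_lug and mark_4 below 0.009 m) and (horizontal distance between plug_e_mid and nest_1 below 0.006 m or horizontal distance between plug_e_mid and nest_2 below 0.006 m or horizontal distance between plug_e_mid and nest_3 below 0.006 m or horizontal distance between plug_e_mid and nest_4 below 0.006 m) and (horizontal distance between plug_e_lug and mark_1 below 0.009 m or horizontal distance between plug_e_lug and mark_2 below 0.009 m or horizontal distance between plug_e_lug and mark_3 below 0.009 m or horizontal distance between plug_e_lug and mark_4 below 0.009 m) and value of joint clamp below 0.05 rad), for 0.2 s.
At the end, for the whole second after the job is handed in: every plug upright in a nest, within 6 mm of its centre, fully down (middle less than 44 mm above the table), long lug tip within 9 mm of the mark; clamp shut (under 0.05 rad); weight upright on the load pad within 20 mm of its centre (all of step 3 and horizontal distance between weight_mid and clamp_pad below 0.02 m and angle between weight_mid's own z axis and vertical below 0.1 rad and z of weight_mid in the frame of clamp_pad between 0.02 and 0.031 m); the robot touches nothing.
It fails at once if the clamp is brought down on the nests (under 0.22 rad) while a plug is not fully seated (value of joint clamp below 0.22 rad and not ((z of plug_a_mid in the frame of fixture below 0.044 m and angle between plug_a_mid's own z axis and vertical below 0.08 rad and (horizontal distance between plug_a_mid and nest_1 below 0.006 m or horizontal distance between plug_a_mid and nest_2 below 0.006 m or horizontal distance between plug_a_mid and nest_3 below 0.006 m or horizontal distance between plug_a_mid and nest_4 below 0.006 m) and (horizontal distance between plug_a_lug and mark_1 below 0.009 m or horizontal distance between plug_a_lug and mark_2 below 0.009 m or horizontal distance between plug_a_lug and mark_3 below 0.009 m or horizontal distance between plug_a_lug and mark_4 below 0.009 m)) and (z of plug_b_mid in the frame of fixture below 0.044 m and angle between plug_b_mid's own z axis and vertical below 0.08 rad and (horizontal distance between plug_b_mid and nest_1 below 0.006 m or horizontal distance between plug_b_mid and nest_2 below 0.006 m or horizontal distance between plug_b_mid and nest_3 below 0.006 m or horizontal distance between plug_b_mid and nest_4 below 0.006 m) and (horizontal distance between plug_b_lug and mark_1 below 0.009 m or horizontal distance between plug_b_lug and mark_2 below 0.009 m or horizontal distance between plug_b_lug and mark_3 below 0.009 m or horizontal distance between plug_b_lug and mark_4 below 0.009 m)) and (z of plug_c_mid in the frame of fixture below 0.044 m and angle between plug_c_mid's own z axis and vertical below 0.08 rad and (horizontal distance between plug_c_mid and nest_1 below 0.006 m or horizontal distance between plug_c_mid and nest_2 below 0.006 m or horizontal distance between plug_c_mid and nest_3 below 0.006 m or horizontal distance between plug_c_mid and nest_4 below 0.006 m) and (horizontal distance between plug_c_lug and mark_1 below 0.009 m or horizontal distance between plug_c_lug and mark_2 below 0.009 m or horizontal distance between plug_c_lug and mark_3 below 0.009 m or horizontal distance between plug_c_lug and mark_4 below 0.009 m)) and (z of plug_d_mid in the frame of fixture below 0.044 m and angle between plug_d_mid's own z axis and vertical below 0.08 rad and (horizontal distance between plug_d_mid and nest_1 below 0.006 m or horizontal distance between plug_d_mid and nest_2 below 0.006 m or horizontal distance between plug_d_mid and nest_3 below 0.006 m or horizontal distance between plug_d_mid and nest_4 below 0.006 m) and (horizontal distance between plug_d_lug and mark_1 below 0.009 m or horizontal distance between plug_d_lug and mark_2 below 0.009 m or horizontal distance between plug_d_lug and mark_3 below 0.009 m or horizontal distance between plug_d_lug and mark_4 below 0.009 m)) and (z of plug_e_mid in the frame of fixture below 0.044 m and angle between plug_e_mid's own z axis and vertical below 0.08 rad and (horizontal distance between plug_e_mid and nest_1 below 0.006 m or horizontal distance between plug_e_mid and nest_2 below 0.006 m or horizontal distance between plug_e_mid and nest_3 below 0.006 m or horizontal distance between plug_e_mid and nest_4 below 0.006 m) and (horizontal distance between plug_e_lug and mark_1 below 0.009 m or horizontal distance between plug_e_lug and mark_2 below 0.009 m or horizontal distance between plug_e_lug and mark_3 below 0.009 m or horizontal distance between plug_e_lug and mark_4 below 0.009 m)))).
It fails at once if the beech block beside the work is pushed more than 3 cm (distance of block_mid from where it was at the start of the episode above 0.03 m).
Of plug_a, plug_b only 1 to 1 are there at a start; the rules pass over those that are not, and their reading is None.
Of plug_c, plug_d, plug_e only 2 to 3 are there at a start; the rules pass over those that are not, and their reading is None.
At some moment in a run one of plug_c, plug_d, plug_e, weight may be knocked a few centimetres aside while the robot is not near it.
Once in a run the grip may slacken for a moment while it holds something.
It also fails if it takes over 208 s, if anything falls off the work surface, if the arm or the gripper's body presses on something with over 40 N, if the wrist force passes 120 N, or if a joint passes its speed limit or range.

ROBOT

A 6-joint arm with a two-finger parallel gripper is mounted at the origin on a cart in front of the work surface, level with it; the furniture and walls round the work are solid. World frame = base frame: x ahead of the robot, y to its left, z up, the work surface at z = 0. Lengths are in m, angles in rad, forces in N, time in s.
With the tool pointing down it reaches from about 0.35 to 0.775 m from the base axis. Payload 7.3 kg.
Tool frame: the origin (TCP) lies between the finger pads; the fingertips stand 8 mm ahead of it and the grasp point (between the pads) lies 11 mm behind it (robot.nose_length is the distance from the TCP to the fingertips, in m); z points along the fingers, y is the line along which they close (so a half turn about z gives the same grasp; the last joint's range is limited). The gripper opens to 92 mm and grips with 3 to 60 N. Pads are 19 mm wide; open, the fingers measure 130 mm over their backs; the gripper's body (75 mm by 190 mm) begins 47 mm behind the grasp point.
Start: joints at [-1.354, 0.342, 1.524, -0, 1.275, -0.146], TCP at [0.186, -0.491, 0.235] pointing down, gripper open.
Joint ranges: [-2.53, 2.53], [-0.77, 2.02], [0.04, 2.7], [-1, 4.14], [0.28, 2.66], [-3.11, 3.11]. Speed limits (rad/s): [2.57, 2.57, 3.14, 3.14, 3.14, 3.14].

INTERFACE

Orientations are given as [roll, pitch, yaw] about the fixed x, y, z axes, in that order (R = Rz(yaw) Ry(pitch) Rx(roll)).
In Python, from cell import robot gives the robot as it stands. The module is installed in compiled form; this text tells all that it offers.
- The arm moves only by the shell command python3 -m jog 'ROWS' [FORCE]. ROWS is JSON, a list that holds one entry, the list of rows, each a list of 5 numbers: the gripper's target within -1 to 1 (fully open at 1, half-way at 0, shut at -1), then the shift along the tool's x, y, z in m, then the turn about the tool's z in rad. A call has 1 to 5 rows; each row is the pose to reach, as a shift and turn from the pose commanded when the call began, along the tool's axes at that moment; what a row does not reach only later rows make up. A row lasts 1/12 s, in which the tool goes at most 41.7 mm and 7.16 degrees, less where a joint would pass 70% of its speed; a pose out of reach is approached as far as the arm can. A call with a gripper value outside its range is refused whole. The fingers move at their own pace and stop on an object; FORCE is the grip in N (left out, the last holds). Time passes only in rows, so rows that repeat a pose let the fingers close. It gives the time, the measured TCP pose, the force, the opening and the grip force at its end, in the units of the state.
- robot.observe(): the state, without advancing time (a new reading comes with each control period).
- robot.read_camera(name): name is "side" or "top"; returns the picture (420x560x3 uint8, red, green, blue); there is no depth.
- robot.camera_model(name): a dict with "camera_matrix" (3x3 intrinsics, pixels), "position" and "attitude" of the camera in the world. Camera axes: x right, y down, z forward; pixel columns grow to the right and rows downward; lengths in m; the calibration is good to about 2 mm. A picture is of the moment at which its call begins. camera_model takes no time and is no camera call.
- robot.hand_in(): hands the job in; it is judged then, once.
The state is a dict: "time": time; "qpos": joint angles; "qvel": joint speeds; "joint_efforts": joint torques, N m; "tool_pos": TCP position; "tool_rot": TCP orientation; "contact_force": force on the tool from outside, world axes, zero at the start; "torque": the same for the moment, N m; "opening": finger opening in m; "grip_force": force on a finger pad.
Only numpy, scipy, OpenCV 4.12 (cv2) and the standard library are available. Lean on these libraries where they do the work, as an engineer would, in place of code of your own. Each camera call takes 0.05 s, during which the arm holds its last target. There are 200 camera calls.

## Working session

There is one attempt and no reset: what is moved stays moved. The work goes in short steps, Python scripts to look and compute and a shell command to move; the robot and the scene stay as the last step left them, time stands still between calls to the robot, and variables do not carry over. Pictures are saved under pics/ and viewed, at most 14 in all, crops included, and the job is handed in when it is done.

```bash
mkdir -p pics; cat > h.py <<'E'
from cell import robot
import numpy as np, cv2
from scipy.spatial.transform import Rotation as R
def cam(n):
    m=robot.camera_model(n); K=np.array(m["camera_matrix"]); p=np.array(m["position"]); a=np.array(m["attitude"])
    A=a if a.shape==(3,3) else R.from_euler('xyz',a).as_matrix()
    return K,p,A
def ray(n,u,v,z):
    K,p,A=cam(n); d=A@np.linalg.inv(K)@np.array([u,v,1.]); return p+d*(z-p[2])/d[2]
def proj(n,P):
    K,p,A=cam(n); c=K@A.T@(np.array(P)-p); return c[:2]/c[2]
def shot(n,f,crop=None,s=1):
    im=robot.read_camera(n)[:,:,::-1]
    cv2.imwrite('pics/raw_'+f,im)
    if crop: im=im[crop[1]:crop[3],crop[0]:crop[2]]
    cv2.imwrite('pics/'+f,cv2.resize(im,None,fx=s,fy=s,interpolation=cv2.INTER_CUBIC))
def st():
    o=robot.observe()
    print({k:np.round(o[k],3).tolist() for k in("time","tool_pos","tool_rot","qpos","contact_force","opening","grip_force")})
E
python3 - <<'E'
from h import *
for n in("side","top"):
    shot(n,n+'0.png',s=1.4); print(robot.camera_model(n))
st()
E
```

```text
{'camera_matrix': array([[397.80470093,   0.        , 281.46109433],
       [  0.        , 397.80470093, 204.00723376],
       [  0.        ,   0.        ,   1.        ]]), 'position': array([ 0.57477736, -0.94032097,  0.56004439]), 'attitude': array([-2.08057318, -0.00968127,  0.04420624])}
{'camera_matrix': array([[382.6764142 ,   0.        , 276.08592636],
       [  0.        , 382.6764142 , 212.95630972],
       [  0.        ,   0.        ,   1.        ]]), 'position': array([ 0.44340175, -0.0700696 ,  1.14989393]), 'attitude': array([-3.04367365, -0.0036992 , -1.58937467])}
{'time': 0.1, 'tool_pos': [0.186, -0.49, 0.234], 'tool_rot': [-3.14, -0.0, 0.363], 'qpos': [-1.354, 0.343, 1.525, 0.0, 1.275, -0.146], 'contact_force': [1.08, -0.721, -0.143], 'opening': 0.092, 'grip_force': 0.0}
```

View pics/top0.png

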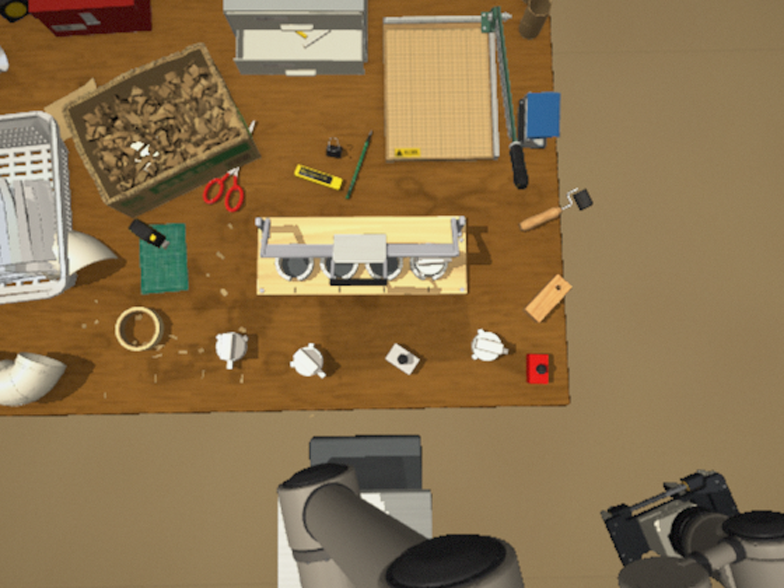

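View pics/side0.png

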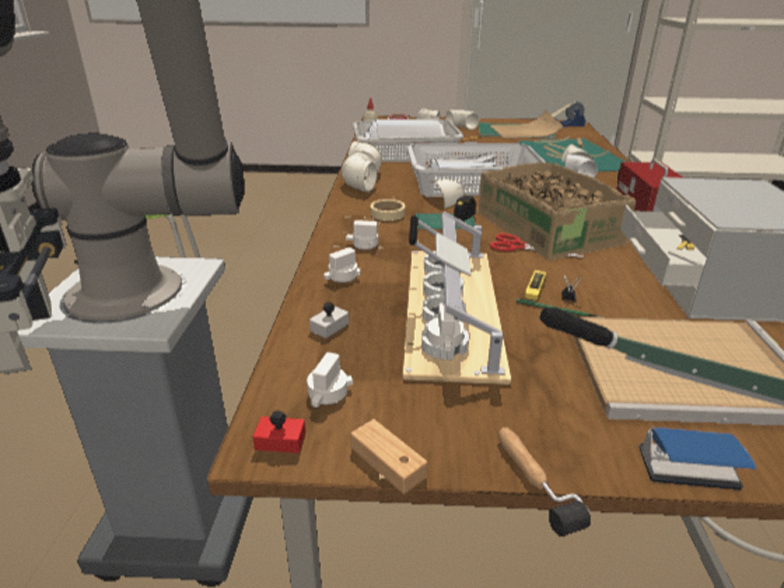

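The top view shows plugs on the table at (232,347), (309,360) and (488,346), and a proud plug in nest 1 at (430,265). The candidates for the weight are the grey one with the black knob at (403,358) and the red look-alike at (538,368). I choose the grey one. The wood block is at (549,298), and the clamp stands part open with its handle at (358,282). Next I'll check the choice in a close crop and compute positions.

```bash
python3 - <<'E'
from h import *
im=cv2.imread('pics/raw_top0.png')
cv2.imwrite('pics/c1.png',cv2.resize(im[145:285,150:410],None,fx=3,fy=3,interpolation=cv2.INTER_CUBIC))
s=1/1.4
for c in [(257,217),(467,217),(467,294),(257,294)]:
    print('corner',ray('top',c[0]*s,c[1]*s,.012)[:2].round(3))
for nm,c,z in [('p1',(232,345),.056),('p2',(309,361),.056),('p3',(488,346),.056),('w',(403,358),.05),('block',(549,298),.028),('red',(538,368),.05)]:
    print(nm,ray('top',c[0]*s,c[1]*s,z)[:2].round(3))
E
```

```text
corner [0.737 0.201]
corner [ 0.729 -0.254]
corner [ 0.561 -0.248]
corner [0.569 0.2  ]
p1 [0.461 0.24 ]
p2 [0.426 0.083]
p3 [ 0.449 -0.281]
w [ 0.428 -0.107]
block [ 0.548 -0.418]
red [ 0.403 -0.382]
```

View pics/c1.png

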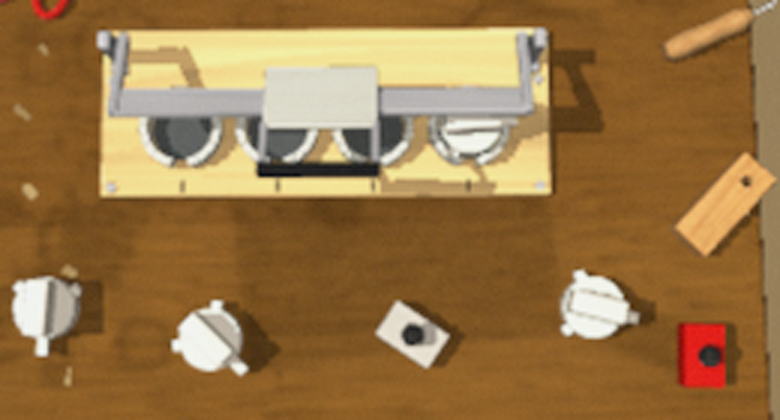

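```bash
cat >> h.py <<'E'
from scipy.optimize import minimize, brentq
def T2(x,y,w,P):
    P=np.array(P,float); c,s=np.cos(w),np.sin(w)
    return np.c_[x+c*P[:,0]-s*P[:,1], y+s*P[:,0]+c*P[:,1], P[:,2]]
def plugparts(zb=0.):
    t=np.linspace(0,2*np.pi,40); parts=[np.r_[np.c_[.03*np.cos(t),.03*np.sin(t),0*t+zb],np.c_[.03*np.cos(t),.03*np.sin(t),0*t+zb+.026]]]
    box=lambda x0,x1,y0,y1,z0,z1:np.array([(a,b,c+zb) for a in(x0,x1) for b in(y0,y1) for c in(z0,z1)])
    parts.append(box(-.027,.027,-.011,.011,.026,.056))
    for ang,r in((np.pi,.046),(np.pi+np.radians(125),.038),(np.pi-np.radians(125),.038)):
        b=box(.02,r,-.0055,.0055,.01,.02); parts.append(T2(0,0,ang,b))
    return parts
def sil(n,parts,x,y,w,S=4,shape=(420,560)):
    m=np.zeros((shape[0]*S,shape[1]*S),np.uint8)
    for P in parts:
        uv=np.array([proj(n,q) for q in T2(x,y,w,P)])*S
        cv2.fillConvexPoly(m,cv2.convexHull(uv.round().astype(np.int32)),1)
    return m
def fitplug(im,x,y,zb=0.,n='top',win=40):
    hsv=cv2.cvtColor(im,cv2.COLOR_BGR2HSV); mk=((hsv[...,1]<70)&(hsv[...,2]>105)).astype(np.uint8)
    S=4; u,v=proj(n,(x,y,zb+.03)).round().astype(int); u0,v0=max(u-win,0),max(v-win,0)
    big=cv2.resize(mk*255,None,fx=S,fy=S,interpolation=cv2.INTER_LINEAR)>127
    sl=(slice(v0*S,(v+win)*S),slice(u0*S,(u+win)*S)); parts=plugparts(zb)
    def cost(p):
        m=sil(n,parts,*p)[sl]>0; return -(m&big[sl]).sum()/(m|big[sl]).sum()
    best=min(((cost((x,y,w)),w) for w in np.arange(-np.pi,np.pi,np.pi/18)))
    r=minimize(cost,(x,y,best[1]),method='Nelder-Mead',options=dict(initial_simplex=[(x,y,best[1]),(x+.006,y,best[1]),(x,y+.006,best[1]),(x,y,best[1]+.15)],xatol=2e-4,fatol=1e-4,maxiter=90))
    return r.x,-r.fun
def go(x,y,yaw,z=None):
    o=robot.observe(); p=o['tool_pos']; yw=o['tool_rot'][2]; c,s=np.cos(yw),np.sin(yw); d=np.array([x,y])-p[:2]
    t=(yw-yaw+np.pi/2)%np.pi-np.pi/2
    print('to',np.round((x,y,yaw),3),'shift x %.4f y %.4f z %s turn %.3f'%(d@[c,s],d@[s,-c],None if z is None else round(p[2]-z,4),t))
E
python3 - <<'E'
from h import *
im=cv2.imread('pics/raw_top0.png')
for g in[(.461,.24),(.426,.083),(.449,-.281)]:
    print(fitplug(im,*g))
# fixture fit: plate silhouette corners
C=[(102,28),(550,28),(551,195),(100,195)]
px=np.array([(150+c[0]/3,145+c[1]/3) for c in C])
M=[(.085,.225,.012),(.085,-.225,.012),(-.085,-.225,.012),(-.085,.225,.012)]
marks=np.array([(150+a/3,145+186/3) for a in(182.5,277.5,373.5,468)])
f=lambda p:sum(((np.array([proj('top',q) for q in T2(*p,M)])-px)**2).ravel())
r=minimize(f,(.649,-.025,-.018),method='Nelder-Mead',options=dict(xatol=1e-5)); print('fix',r.x,r.fun)
for k,a in zip((.1425,.0475,-.0475,-.1425),marks):
    print('mark',ray('top',*a,.012)[:2], T2(*r.x,[(-.07,k,0)])[0][:2])
x,y,w=r.x
def hd(t):
    a=t+np.arctan2(12,160); return T2(x,y,w,[(.075-.16045*np.cos(a),0,.074+.16045*np.sin(a))])[0]
for t in np.arange(0,1.3,.1): print(round(t,1),hd(t).round(3),proj('top',hd(t)).round(1),proj('side',hd(t)).round(1))
print('handle px',150+319/3,145+169/3)
s=cv2.imread('pics/raw_side0.png')
cv2.imwrite('pics/c2.png',cv2.resize(s[140:280,210:380],None,fx=4,fy=4,interpolation=cv2.INTER_CUBIC))
E
```

```text
Traceback (most recent call last):
  File "h.py", line 44, in fitplug
    best=min(((cost((x,y,w)),w) for w in np.arange(-np.pi,np.pi,np.pi/18)))
  File "h.py", line 44, in <genexpr>
    best=min(((cost((x,y,w)),w) for w in np.arange(-np.pi,np.pi,np.pi/18)))
               ~~~~^^^^^^^^^
  File "h.py", line 43, in cost
    m=sil(n,parts,*p)[sl]>0; return -(m&big[sl]).sum()/(m|big[sl]).sum()
      ~~~^^^^^^^^^^^^
  File "h.py", line 34, in sil
    uv=np.array([proj(n,q) for q in T2(x,y,w,P)])*S
                 ~~~~^^^^^
  File "h.py", line 11, in proj
    K,p,A=cam(n); c=K@A.T@(np.array(P)-p); return c[:2]/c[2]
          ~~~^^^
  File "h.py", line 5, in cam
    m=robot.camera_model(n); K=np.array(m["camera_matrix"]); p=np.array(m["position"]); a=np.array(m["attitude"])
ValueError: time passes only in moves, steps and waits
```

```bash
sed -i 's/^def cam(n):/from functools import lru_cache\n@lru_cache(None)\ndef cam(n):/' h.py
cat > m1.py <<'E'
from h import *
im=cv2.imread('pics/raw_top0.png')
for g in[(.461,.24),(.426,.083),(.449,-.281)]:
    print(fitplug(im,*g))
C=[(102,28),(550,28),(551,195),(100,195)]
px=np.array([(150+c[0]/3,145+c[1]/3) for c in C])
M=[(.085,.225,.012),(.085,-.225,.012),(-.085,-.225,.012),(-.085,.225,.012)]
marks=np.array([(150+a/3,145+186/3) for a in(182.5,277.5,373.5,468)])
f=lambda p:sum(((np.array([proj('top',q) for q in T2(*p,M)])-px)**2).ravel())
r=minimize(f,(.649,-.025,-.018),method='Nelder-Mead',options=dict(xatol=1e-5)); print('fix',r.x,r.fun)
for k,a in zip((.1425,.0475,-.0475,-.1425),marks):
    print('mark',ray('top',*a,.012)[:2], T2(*r.x,[(-.07,k,0)])[0][:2])
x,y,w=r.x
def hd(t):
    a=t+np.arctan2(12,160); return T2(x,y,w,[(.075-.16045*np.cos(a),0,.074+.16045*np.sin(a))])[0]
for t in np.arange(0,1.3,.1): print(round(t,1),hd(t).round(3),proj('top',hd(t)).round(1),proj('side',hd(t)).round(1))
print('handle px',150+319/3,145+169/3)
s=cv2.imread('pics/raw_side0.png')
cv2.imwrite('pics/c2.png',cv2.resize(s[140:280,210:380],None,fx=4,fy=4,interpolation=cv2.INTER_CUBIC))
E
python3 m1.py
```

```text
(array([0.45877843, 0.25277777, 2.09288322]), np.float64(0.8177938704254494))
(array([ 0.42479538,  0.09146517, -1.37085836]), np.float64(0.8664680005676174))
(array([ 0.44864631, -0.28586749,  1.30631392]), np.float64(0.9409788166544923))
fix [ 0.64978627 -0.02556564 -0.01779544] 0.4752545582838388
mark [0.57653337 0.11842121] [0.58233308 0.11815742]
mark [0.57481458 0.02376715] [0.5806426  0.02317246]
mark [ 0.57307661 -0.07194252] [ 0.57895212 -0.0718125 ]
mark [ 0.57136474 -0.16621494] [ 0.57726164 -0.16679746]
0.0 [ 0.565 -0.024  0.086] [257.4 207.3] [291.5 191.3]
0.1 [ 0.567 -0.024  0.102] [257.2 205.9] [292.4 185.8]
0.2 [ 0.57  -0.024  0.118] [256.9 203.9] [293.9 180.4]
0.3 [ 0.575 -0.024  0.133] [256.7 201.3] [296.1 175.1]
0.4 [ 0.582 -0.024  0.147] [256.4 198.1] [298.9 169.9]
0.5 [ 0.59  -0.025  0.161] [256.2 194.3] [302.3 164.9]
0.6 [ 0.6   -0.025  0.174] [255.9 190. ] [306.2 160.2]
0.7 [ 0.61  -0.025  0.186] [255.7 185.1] [310.8 155.8]
0.8 [ 0.622 -0.025  0.197] [255.5 179.8] [315.8 151.8]
0.9 [ 0.635 -0.025  0.207] [255.4 174. ] [321.3 148.3]
1.0 [ 0.648 -0.026  0.215] [255.2 167.9] [327.1 145.2]
1.1 [ 0.663 -0.026  0.222] [255.1 161.5] [333.4 142.7]
1.2 [ 0.678 -0.026  0.227] [255. 155.] [339.8 140.8]
handle px 256.3333333333333 201.33333333333334
```

View pics/c2.png

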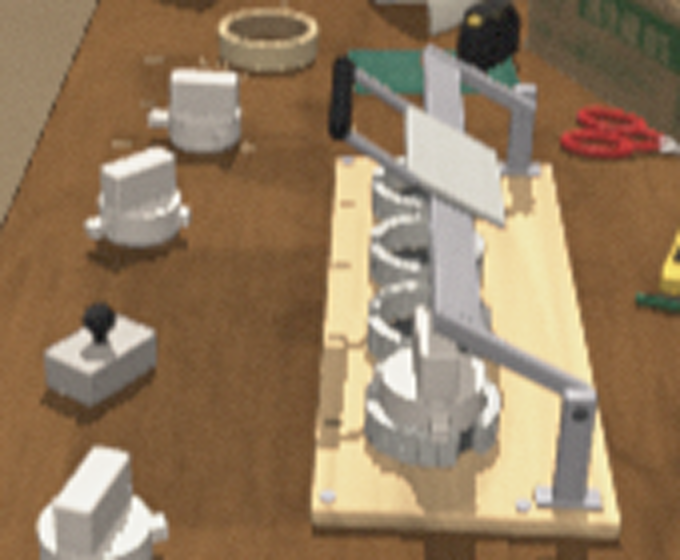

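The crop confirms the grey weight with the black knob. The side view shows the plug in nest 1 sitting proud, with the clamp bar lifted and the handle at about raw pixel (295,164). The plug fits need more start points, and I'll triangulate the handle.

```bash
python3 - <<'E'
s=open('h.py').read()
a=s.index("    best=min("); b=s.index("def go(")
s=s[:a]+'''    def loc(w):
        r=minimize(cost,(x,y,w),method='Nelder-Mead',options=dict(initial_simplex=[(x,y,w),(x+.008,y,w),(x,y+.008,w),(x,y,w+.2)],xatol=2e-4,fatol=1e-4,maxiter=70)); return r.fun,tuple(r.x)
    b=min(loc(w) for w in np.arange(-np.pi,np.pi,np.pi/6))
    return np.array(b[1]).round(4),-b[0]
def tri(a,b):
    A=[];B=[]
    M=np.zeros((3,3));v=np.zeros(3)
    for n,px in(('top',a),('side',b)):
        K,p,Q=cam(n); d=Q@np.linalg.inv(K)@np.array([*px,1.]); d/=np.linalg.norm(d); N=np.eye(3)-np.outer(d,d); M+=N; v+=N@p
    return np.linalg.solve(M,v)
'''+s[b:]
open('h.py','w').write(s)
E
python3 - <<'E'
from h import *
print('handle',tri((256.3,201.3),(295.5,164.5)))
print('post tops',[tri(a,b) for a,b in [((150+540/3,145+35/3),(210+583/4,140+395/4))]])
im=cv2.imread('pics/raw_top0.png')
for g in[(.459,.24),(.426,.083),(.449,-.281)]:
    p,i=fitplug(im,*g); print(p,i)
    parts=plugparts(); 
    m=sil('top',parts,*p,S=1); cs,_=cv2.findContours(cv2.resize(m,None,fx=3,fy=3),cv2.RETR_EXTERNAL,cv2.CHAIN_APPROX_NONE)
hsv=cv2.cvtColor(im,cv2.COLOR_BGR2HSV); mk=((hsv[...,1]<70)&(hsv[...,2]>105)).astype(np.uint8)*255
print(im[248,163],im[240,163],im[258,220],im[262,164])
cv2.imwrite('pics/mk.png',cv2.resize(np.hstack([mk[230:285,150:260],mk[230:285,300:400]]),None,fx=3.5,fy=3.5))
E
```

```text
handle [ 0.57250565 -0.02457574  0.16178028]
post tops [array([ 0.70591829, -0.23202035,  0.08462198])]
[ 0.4581  0.253  -0.0597] 0.9162165904999308
[0.4252 0.0913 0.7891] 0.9548559548559549
[ 0.4486 -0.2859  1.3067] 0.9420184022199504
[237 244 241] [238 243 241] [236 244 242] [239 243 242]
```

View pics/mk.png

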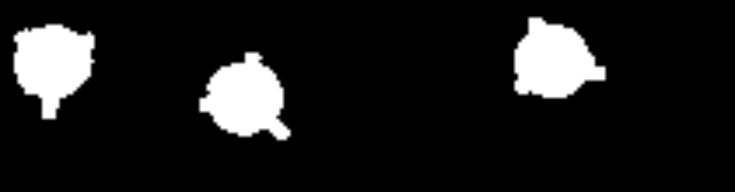

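```bash
python3 - <<'E'
from h import *
go(.574,-.0245,1.553,.151)
E
```

```text
to [ 0.574 -0.024  1.553] shift x 0.5279 y -0.2980 z 0.0831 turn -1.190
```

```bash
J="python3 -m jog"
python3 -m jog '[[[-0.3,0.035,-0.02,0,0],[-0.3,0.07,-0.04,0,0],[-0.3,0.105,-0.06,0,0],[-0.3,0.14,-0.08,0,0],[-0.3,0.176,-0.1,0,0]]]' 25
python3 -m jog '[[[-0.3,0.035,-0.02,0,0],[-0.3,0.07,-0.04,0,0],[-0.3,0.105,-0.06,0,0],[-0.3,0.14,-0.08,0,0],[-0.3,0.176,-0.1,0,0]]]'
python3 -m jog '[[[-0.3,0.035,-0.02,0,-0.12],[-0.3,0.07,-0.04,0,-0.24],[-0.3,0.105,-0.06,0,-0.36],[-0.3,0.14,-0.08,0,-0.48],[-0.3,0.176,-0.1,0,-0.6]]]'
python3 -m jog '[[[-0.3,0,0,0,-0.12],[-0.3,0,0,0,-0.24],[-0.3,0,0,0,-0.36],[-0.3,0,0,0,-0.48],[-0.3,0,0,0,-0.59]]]'
python3 - <<'E'
from h import *
st();go(.574,-.0245,1.553,.151)
shot('top','t1.png'); shot('side','s1.png')
im=cv2.imread('pics/raw_t1.png');s=cv2.imread('pics/raw_s1.png')
cv2.imwrite('pics/v1.png',np.hstack([cv2.resize(im[130:230,200:310],(396,360)),cv2.resize(s[100:200,240:350],(396,360))]))
E
```

```text
time: 0.52
tool_pos: [0.3159, -0.3332, 0.2345]
tool_rot: [-3.141, 0.0, 0.362]
contact_force: [1.6, -0.7, 0.1]
opening: 0.063
grip_force: 0.0
time: 0.93
tool_pos: [0.4451, -0.177, 0.2346]
tool_rot: [-3.141, 0.0, 0.363]
contact_force: [-0.1, -1.7, -0.5]
opening: 0.0334
grip_force: 0.0
time: 1.35
tool_pos: [0.5742, -0.0211, 0.2343]
tool_rot: [-3.141, 0.001, 0.969]
contact_force: [1.0, -1.1, -0.5]
opening: 0.0323
grip_force: 0.0
time: 1.77
tool_pos: [0.5733, -0.0227, 0.2341]
tool_rot: [-3.14, -0.0, 1.559]
contact_force: [0.2, -0.7, 0.1]
opening: 0.0323
grip_force: 0.0
{'time': 1.767, 'tool_pos': [0.573, -0.023, 0.234], 'tool_rot': [-3.14, -0.0, 1.559], 'qpos': [-0.173, 0.433, 1.386, -0.0, 1.324, -0.161], 'contact_force': [0.231, -0.749, 0.147], 'opening': 0.032, 'grip_force': 0.0}
to [ 0.574 -0.024  1.553] shift x -0.0018 y 0.0007 z 0.0831 turn 0.006
```

View pics/v1.png

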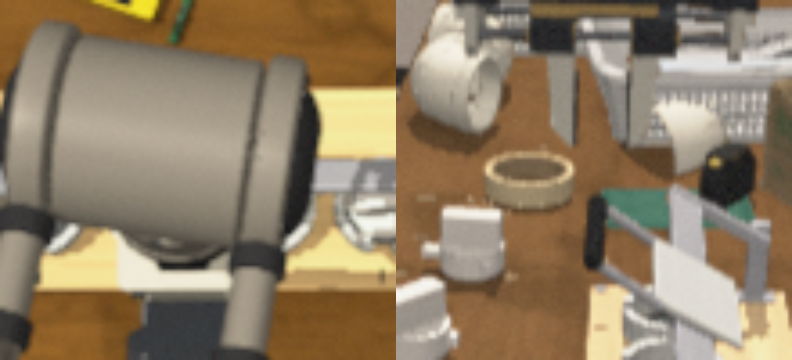

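The fingers stand open on both sides of the handle (side crop: fingers at x 565 and 630, handle at 597). I'll lower and grip.

```bash
python3 -m jog '[[[-0.3,-0.001,0.001,0.03,0],[-0.3,-0.001,0.001,0.06,0],[-0.3,-0.001,0.001,0.083,0],[-0.3,-0.001,0.001,0.083,0]]]' 25
python3 -m jog '[[[-1,0,0,0,0],[-1,0,0,0,0],[-1,0,0,0,0],[-1,0,0,0,0],[-1,0,0,0,0]]]'
python3 - <<'E'
from h import *
st()
# arc plan
o=robot.observe(); x,z=o['tool_pos'][0],o['tool_pos'][2]+.011
for hx in(.708,.710):
  a0=np.arctan2(z-.074,hx-x); print(hx,'r',np.hypot(z-.074,hx-x),'theta',a0-.075)
  for th in np.arange(a0-.075+.15,1.65,.15):
    a=th+.075; print(round(th,2),'dx %.4f dz %.4f'%(hx-.1605*np.cos(a)-x,.074+.1605*np.sin(a)-z))
E
```

```text
time: 2.2
tool_pos: [0.5715, -0.0236, 0.1467]
tool_rot: [-3.132, -0.001, 1.549]
contact_force: [-0.2, 1.1, -1.6]
opening: 0.0318
grip_force: 0.0
time: 2.62
tool_pos: [0.5719, -0.0241, 0.1532]
tool_rot: [-3.136, 0.001, 1.552]
contact_force: [-11.9, 0.2, 5.7]
opening: 0.013
grip_force: 25.0
{'time': 2.617, 'tool_pos': [0.572, -0.024, 0.153], 'tool_rot': [-3.136, 0.001, 1.552], 'qpos': [-0.175, 0.504, 1.503, -0.001, 1.139, -0.156], 'contact_force': [-11.894, 0.247, 5.726], 'opening': 0.013, 'grip_force': 25.004}
0.708 r 0.16329624798607056 theta 0.5103159335665687
0.66 dx 0.0171 dz 0.0175
0.81 dx 0.0345 dz 0.0340
0.96 dx 0.0542 dz 0.0478
1.11 dx 0.0758 dz 0.0585
1.26 dx 0.0987 dz 0.0659
1.41 dx 0.1224 dz 0.0697
1.56 dx 0.1465 dz 0.0700
0.71 r 0.16496702351591302 theta 0.5036180266587875
0.65 dx 0.0184 dz 0.0167
0.8 dx 0.0357 dz 0.0333
0.95 dx 0.0553 dz 0.0473
1.1 dx 0.0768 dz 0.0581
1.25 dx 0.0996 dz 0.0656
1.4 dx 0.1233 dz 0.0696
1.55 dx 0.1474 dz 0.0700
```

```bash
python3 -m jog '[[[-1,0,0.008,-0.009,0],[-1,0,0.017,-0.0175,0],[-1,0,0.026,-0.026,0],[-1,0,0.035,-0.034,0],[-1,0,0.044,-0.041,0]]]'
python3 -m jog '[[[-1,0,0.011,-0.007,0],[-1,0,0.022,-0.013,0],[-1,0,0.032,-0.018,0],[-1,0,0.043,-0.022,0],[-1,0,0.055,-0.0255,0]]]'
python3 -m jog '[[[-1,0,0.012,-0.002,0],[-1,0,0.024,-0.0035,0],[-1,0,0.036,-0.004,0],[-1,0,0.048,-0.004,0],[-1,0,0.056,-0.003,0]]]'
python3 - <<'E'
from h import *
st()
E
```

```text
time: 3.03
tool_pos: [0.6124, -0.0247, 0.1974]
tool_rot: [-3.13, 0.001, 1.552]
contact_force: [-27.4, -0.8, 26.3]
opening: 0.0131
grip_force: 25.0
time: 3.45
tool_pos: [0.6728, -0.0257, 0.2222]
tool_rot: [3.141, 0.001, 1.552]
contact_force: [-6.9, 1.0, 4.9]
opening: 0.0133
grip_force: 25.0
time: 3.87
tool_pos: [0.7299, -0.0268, 0.2243]
tool_rot: [3.139, 0.001, 1.552]
contact_force: [-4.3, 0.5, 5.5]
opening: 0.013
grip_force: 25.0
{'time': 3.867, 'tool_pos': [0.73, -0.027, 0.224], 'tool_rot': [3.139, 0.001, 1.552], 'qpos': [-0.141, 0.757, 0.841, -0.0, 1.542, -0.123], 'contact_force': [-4.251, 0.519, 5.524], 'opening': 0.013, 'grip_force': 25.01}
```

```bash
python3 -m jog '[[[-0.3,0,0,0,0],[-0.3,0,0,0,0],[-0.3,0,0,-0.03,0],[-0.3,0,0,-0.06,0],[-0.3,0,0,-0.07,0]]]'
python3 -m jog '[[[1,-0.02,-0.04,0,0],[1,-0.05,-0.08,0,0],[1,-0.08,-0.12,0,0],[1,-0.11,-0.16,0,0],[1,-0.14,-0.2,0,0]]]'
python3 -m jog '[[[1,0,-0.04,0,0.12],[1,0,-0.08,0,0.24],[1,0,-0.11,0,0.36],[1,0,-0.11,0,0.48],[1,0,-0.11,0,0.5]]]'
python3 - <<'E'
from h import *
st()
shot('top','t2.png'); shot('side','s2.png')
im=cv2.imread('pics/raw_t2.png');s=cv2.imread('pics/raw_s2.png')
cv2.imwrite('pics/v2.png',np.vstack([cv2.resize(im[140:285,150:410],None,fx=2,fy=2),cv2.resize(s[130:270,180:440],None,fx=2,fy=2)]))
E
```

```text
time: 4.28
tool_pos: [0.7301, -0.0269, 0.2974]
tool_rot: [3.133, 0.001, 1.552]
contact_force: [0.9, 0.7, 1.7]
opening: 0.0317
grip_force: 0.0
time: 4.7
tool_pos: [0.5543, -0.1424, 0.2921]
tool_rot: [3.14, 0.001, 1.553]
contact_force: [0.4, -0.7, 0.7]
opening: 0.0608
grip_force: 0.0
time: 5.12
tool_pos: [0.4451, -0.1399, 0.2928]
tool_rot: [3.138, -0.0, 1.046]
contact_force: [0.2, 0.5, -0.4]
opening: 0.0907
grip_force: 0.0
{'time': 5.117, 'tool_pos': [0.445, -0.14, 0.293], 'tool_rot': [3.138, -0.0, 1.046], 'qpos': [-0.469, 0.189, 1.571, -0.0, 1.378, 0.055], 'contact_force': [0.229, 0.543, -0.375], 'opening': 0.091, 'grip_force': 0.0}
```

View pics/v2.png

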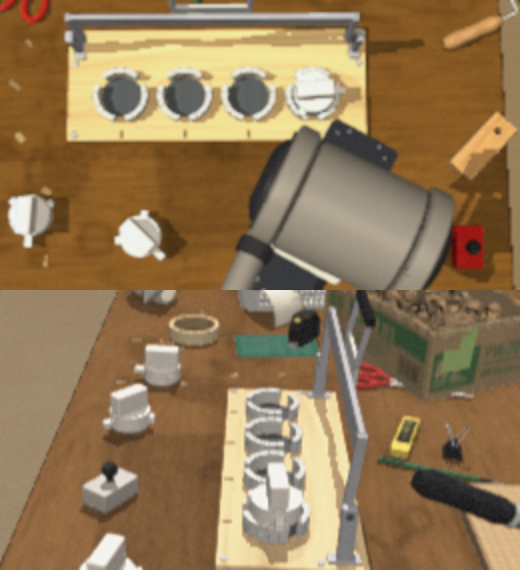

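```bash
cat > fx.py <<'E'
from h import *
im=cv2.imread('pics/raw_t2.png')
hsv=cv2.cvtColor(im,cv2.COLOR_BGR2HSV)
S=4
mk=((hsv[...,1]<75)|(hsv[...,2]<90)).astype(np.uint8)
big=cv2.resize(mk*255,None,fx=S,fy=S,interpolation=cv2.INTER_LINEAR)>127
t=np.linspace(0,2*np.pi,60)
def hull(P): return cv2.convexHull((np.array([proj('top',q) for q in P])*S).round().astype(np.int32))
def masks(p):
    m=np.zeros(big.shape,np.uint8);w=np.zeros(big.shape,np.uint8)
    for k in(-.0475,.0475,.1425):
        for r,a,v in((.052,w,1),(.040,m,1)):
            cv2.fillConvexPoly(a,hull(T2(*p,[(r*np.cos(q),k+r*np.sin(q),z) for q in t for z in(.012,.034)])),v)
        for ang in(np.pi,np.pi+2.1817,np.pi-2.1817):
            b=T2(0,0,ang,[(a,bb,z) for a in(.026,.055) for bb in(-.009,.009) for z in(.012,.034)])+[0,k,0]
            cv2.fillConvexPoly(w,hull(T2(*p,b)),0)
    return m>0,w>0
def cost(p):
    m,w=masks(p); return -((m&big)&w).sum()/(((m|big)&w).sum())
x0=(.635,-.0256,-.0178)
r=minimize(cost,x0,method='Nelder-Mead',options=dict(initial_simplex=[x0,(.641,-.0256,-.0178),(.635,-.020,-.0178),(.635,-.0256,.0)],xatol=1e-4,fatol=1e-5,maxiter=100))
print('fix',r.x,r.fun)
F=r.x
for i,k in enumerate((-.1425,-.0475,.0475,.1425)): print('nest',i+1,T2(*F,[(0,k,.012)])[0].round(4))
n1=T2(*F,[(0,-.1425,0)])[0]
tip=ray('top',321.5,185,.039); print('tip',tip,'yaw',np.arctan2(*(tip-n1)[[1,0]])-np.pi, np.hypot(*(tip-n1)[:2]))
c=im[165:205,285:330]; print(np.unique(c.max(2)//10,return_counts=True))
cv2.imwrite('pics/n1.png',cv2.resize(c,None,fx=12,fy=12,interpolation=cv2.INTER_CUBIC))
E
python3 fx.py
```

```text
fix [ 0.63251843 -0.02411421 -0.01247995] -0.9671207534476959
nest 1 [ 0.6307 -0.1666  0.012 ]
nest 2 [ 0.6319 -0.0716  0.012 ]
nest 3 [0.6331 0.0234 0.012 ]
nest 4 [0.6343 0.1184 0.012 ]
tip [ 0.63255703 -0.21120579  0.039     ] yaw -4.671675207896506 0.04463967616779384
(array([ 5,  6,  7,  8,  9, 10, 11, 12, 13, 14, 15, 16, 17, 18, 19, 20, 21,
       22, 23, 24], dtype=uint8), array([ 23,   8,   2,   2,   7,   6,   9,  17,  15,  16,  35, 101, 110,
        70,  50,  60,  78, 114, 212, 865]))
```

View pics/n1.png

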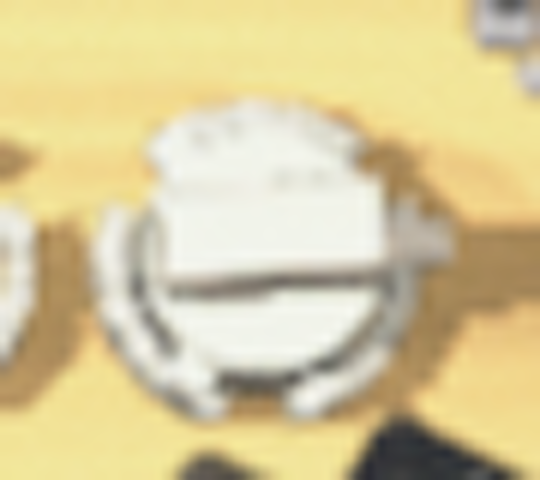

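```bash
python3 - <<'E'
from h import *
im=cv2.imread('pics/raw_t2.png')
for g in[(.458,.253),(.425,.091)]: print(fitplug(im,*g))
go(.458,.253,-.06,.12)
E
```

```text
(array([ 0.4581,  0.253 , -0.0617]), np.float64(0.9318854886475815))
(array([0.4249, 0.0911, 0.7853]), np.float64(0.9537133502009227))
to [ 0.458  0.253 -0.06 ] shift x 0.3475 y -0.1841 z 0.1722 turn 1.115
```

```bash
python3 -m jog '[[[1,0.035,-0.018,0,0],[1,0.07,-0.037,0,0],[1,0.105,-0.055,0,0],[1,0.14,-0.074,0,0],[1,0.174,-0.092,0,0]]]'
python3 -m jog '[[[1,0.035,-0.018,0,0.12],[1,0.07,-0.037,0,0.24],[1,0.105,-0.055,0,0.36],[1,0.14,-0.074,0,0.48],[1,0.174,-0.092,0,0.6]]]'
python3 -m jog '[[[1,0,0,0.035,0.12],[1,0,0,0.07,0.24],[1,0,0,0.105,0.36],[1,0,0,0.14,0.48],[1,0,0,0.172,0.515]]]'
python3 - <<'E'
from h import *
go(.458,.253,-.061,.038)
E
```

```text
time: 5.63
tool_pos: [0.4532, 0.059, 0.2912]
tool_rot: [3.141, -0.0, 1.057]
contact_force: [1.2, 0.2, 0.0]
opening: 0.092
grip_force: 0.0
time: 6.05
tool_pos: [0.459, 0.2398, 0.2911]
tool_rot: [3.141, -0.0, 0.508]
contact_force: [1.5, 0.3, 0.9]
opening: 0.0913
grip_force: 0.0
time: 6.47
tool_pos: [0.4587, 0.238, 0.117]
tool_rot: [3.141, 0.0, -0.008]
contact_force: [0.1, 0.7, -0.6]
opening: 0.0919
grip_force: 0.0
to [ 0.458  0.253 -0.061] shift x -0.0009 y -0.0150 z 0.079 turn 0.053
```

```bash
python3 -m jog '[[[1,-0.001,-0.015,0,0.053],[1,-0.001,-0.015,0.03,0.053],[1,-0.001,-0.015,0.06,0.053],[1,-0.001,-0.015,0.079,0.053],[1,-0.001,-0.015,0.079,0.053]]]' 25
python3 -m jog '[[[-1,0,0,0,0],[-1,0,0,0,0],[-1,0,0,0,0],[-1,0,0,0,0],[-1,0,0,0,0]]]'
python3 -m jog '[[[-1,0,0,0,0],[-1,0,0,0,0],[-1,0,0,-0.03,0],[-1,0,0,-0.07,0],[-1,0,0,-0.11,0]]]'
python3 - <<'E'
from h import *
st(); go(.6343,.1184,-.015,.148)
E
```

```text
time: 6.88
tool_pos: [0.4557, 0.252, 0.0361]
tool_rot: [3.139, 0.007, -0.056]
contact_force: [-0.6, -0.2, -1.2]
opening: 0.0919
grip_force: 0.0
time: 7.3
tool_pos: [0.4585, 0.2525, 0.0413]
tool_rot: [-3.141, -0.002, -0.059]
contact_force: [0.1, -0.2, 0.1]
opening: 0.0635
grip_force: 0.0
time: 7.72
tool_pos: [0.4569, 0.2518, 0.1509]
tool_rot: [3.14, 0.003, -0.059]
contact_force: [1.5, 0.3, -1.3]
opening: 0.0297
grip_force: 0.0
{'time': 7.717, 'tool_pos': [0.457, 0.252, 0.151], 'tool_rot': [3.14, 0.003, -0.059], 'qpos': [0.357, 0.421, 1.653, -0.0, 1.07, 1.987], 'contact_force': [1.516, 0.278, -1.337], 'opening': 0.03, 'grip_force': 0.0}
to [ 0.634  0.118 -0.015] shift x 0.1850 y 0.1227 z 0.0029 turn -0.044
```

```bash
python3 -m jog '[[[0.2,0,0,0,0],[0.2,0,0,0,0],[0.2,0,0,0.04,0],[0.2,0,0,0.08,0],[0.2,0,0,0.112,0]]]' 25
python3 -m jog '[[[-1,0,0,0,0],[-1,0,0,0,0],[-1,0,0,0,0],[-1,0,0,0,0],[-1,0,0,0,0]]]'
python3 -m jog '[[[-1,0,0,0,0],[-1,0,0,0,0],[-1,0,0,0,0]]]'
python3 -m jog '[[[-1,0,0,0,0],[-1,0,0,-0.03,0],[-1,0,0,-0.06,0],[-1,0,0,-0.09,0],[-1,0,0,-0.11,0]]]'
python3 - <<'E'
from h import *
st(); go(.6343,.1184,-.015,.148)
E
```

```text
time: 8.13
tool_pos: [0.4561, 0.2515, 0.0352]
tool_rot: [3.14, 0.002, -0.059]
contact_force: [0.2, 0.2, -0.8]
opening: 0.0542
grip_force: 0.0
time: 8.55
tool_pos: [0.4575, 0.2521, 0.0379]
tool_rot: [3.141, 0.001, -0.059]
contact_force: [0.4, 0.5, -0.7]
opening: 0.0264
grip_force: 0.2
time: 8.8
tool_pos: [0.4577, 0.2521, 0.0383]
tool_rot: [3.141, -0.0, -0.059]
contact_force: [1.0, -0.6, -0.4]
opening: 0.0215
grip_force: 25.0
time: 9.22
tool_pos: [0.4585, 0.2525, 0.151]
tool_rot: [-3.14, -0.003, -0.059]
contact_force: [-0.1, 0.6, -1.5]
opening: 0.0218
grip_force: 25.0
{'time': 9.217, 'tool_pos': [0.458, 0.253, 0.151], 'tool_rot': [-3.14, -0.003, -0.059], 'qpos': [0.357, 0.421, 1.653, -0.0, 1.064, 1.987], 'contact_force': [-0.112, 0.638, -1.54], 'opening': 0.022, 'grip_force': 25.0}
to [ 0.634  0.118 -0.015] shift x 0.1835 y 0.1235 z 0.003 turn -0.044
```

```bash
python3 -m jog '[[[-1,0.03,0.02,0,-0.044],[-1,0.06,0.04,0,-0.044],[-1,0.09,0.06,0,-0.044],[-1,0.12,0.08,0,-0.044],[-1,0.15,0.1,0,-0.044]]]' 30
python3 -m jog '[[[-1,0.035,0.017,0,0],[-1,0.035,0.017,0,0],[-1,0.035,0.017,0,0]]]'
python3 - <<'E'
from h import *
st(); go(.6343,.1184,-.015,.09)
E
```

```text
time: 9.63
tool_pos: [0.6027, 0.1423, 0.1484]
tool_rot: [3.142, -0.0, -0.015]
contact_force: [0.6, -0.0, -0.4]
opening: 0.0218
grip_force: 30.0
time: 9.88
tool_pos: [0.6372, 0.1244, 0.1471]
tool_rot: [3.141, 0.001, -0.018]
contact_force: [-0.8, 1.0, -2.1]
opening: 0.022
grip_force: 30.0
{'time': 9.883, 'tool_pos': [0.637, 0.124, 0.147], 'tool_rot': [3.141, 0.001, -0.018], 'qpos': [0.075, 0.642, 1.271, -0.0, 1.23, 1.664], 'contact_force': [-0.84, 1.019, -2.149], 'opening': 0.022, 'grip_force': 30.0}
to [ 0.634  0.118 -0.015] shift x -0.0028 y 0.0061 z 0.0571 turn -0.003
```

```bash
python3 -m jog '[[[-1,-0.003,0.006,0.02,0],[-1,-0.003,0.006,0.04,0],[-1,-0.003,0.006,0.057,0],[-1,-0.003,0.006,0.057,0]]]'
python3 -m jog '[[[-1,0,0,0.01,0],[-1,0,0,0.02,0],[-1,0,0,0.03,0],[-1,0,0,0.04,0],[-1,0,0,0.04,0]]]'
python3 - <<'E'
from h import *
st(); go(.6343,.1184,-.015,.05)
shot('side','s3.png')
s=cv2.imread('pics/raw_s3.png'); cv2.imwrite('pics/v3.png',cv2.resize(s[110:280,200:400],None,fx=3,fy=3))
E
```

```text
time: 10.22
tool_pos: [0.6297, 0.1207, 0.0876]
tool_rot: [3.141, 0.008, -0.014]
contact_force: [-0.5, -0.1, -2.0]
opening: 0.022
grip_force: 30.0
time: 10.63
tool_pos: [0.6329, 0.1201, 0.05]
tool_rot: [3.141, 0.001, -0.015]
contact_force: [-0.6, 0.1, -1.4]
opening: 0.0218
grip_force: 30.0
{'time': 10.633, 'tool_pos': [0.633, 0.12, 0.05], 'tool_rot': [3.141, 0.001, -0.015], 'qpos': [0.069, 0.737, 1.382, -0.0, 1.023, 1.655], 'contact_force': [-0.564, 0.054, -1.371], 'opening': 0.022, 'grip_force': 29.999}
to [ 0.634  0.118 -0.015] shift x 0.0014 y 0.0017 z 0.0 turn -0.000
```

View pics/v3.png

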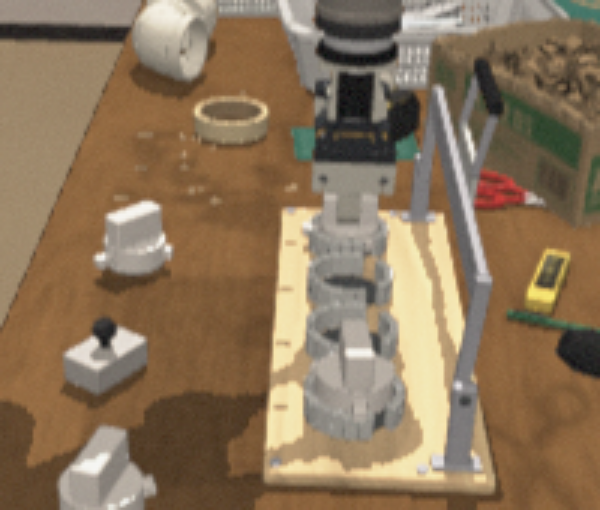

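The side view shows the plug low in nest 4, with the ring around the body and no contact force. I'll press slightly, release and lift.

```bash
python3 -m jog '[[[-1,0,0,0.002,0],[0,0,0,0.002,0],[0,0,0,0.002,0],[0,0,0,0.002,0],[0,0,0,0.002,0]]]'
python3 -m jog '[[[0,0,0,0,0],[0,0,0,-0.04,0],[0,0,0,-0.08,0],[0.2,0,0,-0.11,0],[0.4,0,0,-0.11,0]]]'
python3 - <<'E'
from h import *
st(); go(.425,.091,.786,.12)
E
```

```text
time: 11.1
tool_pos: [0.6333, 0.12, 0.0492]
tool_rot: [3.142, -0.0, -0.015]
contact_force: [0.1, -0.4, 0.0]
opening: 0.0433
grip_force: 0.0
time: 11.52
tool_pos: [0.6368, 0.1203, 0.167]
tool_rot: [-3.141, -0.013, -0.015]
contact_force: [1.5, 0.1, 0.9]
opening: 0.0551
grip_force: 0.0
{'time': 11.517, 'tool_pos': [0.637, 0.12, 0.167], 'tool_rot': [-3.141, -0.013, -0.015], 'qpos': [0.069, 0.614, 1.264, -0.0, 1.25, 1.655], 'contact_force': [1.548, 0.056, 0.929], 'opening': 0.055, 'grip_force': 0.0}
to [0.425 0.091 0.786] shift x -0.2113 y 0.0326 z 0.047 turn -0.801
```

```bash
python3 -m jog '[[[0.2,-0.04,0.006,0,0],[0.2,-0.08,0.012,0,0],[0.2,-0.12,0.019,0,0],[0.2,-0.16,0.025,0,0],[0.2,-0.2,0.032,0,0]]]'
python3 -m jog '[[[0.2,-0.01,0,0,-0.12],[0.2,-0.01,0,0.02,-0.24],[0.2,-0.01,0,0.03,-0.36],[0.2,-0.01,0,0.03,-0.48],[0.2,-0.01,0,0.03,-0.6]]]'
python3 -m jog '[[[0.2,0,0,0,-0.12],[0.2,0,0,0,-0.201],[0.2,0,0,0,-0.201]]]'
python3 - <<'E'
from h import *
shot('side','s4.png')
for f in('side0','s4'): print(f,fitplug(cv2.imread('pics/raw_%s.png'%f),.425,.091,n='side',win=32))
shot('top','t4.png'); print(fitplug(cv2.imread('pics/raw_t4.png'),.449,-.286))
go(.425,.091,.786,.038)
E
```

```text
time: 11.93
tool_pos: [0.4307, 0.0909, 0.1589]
tool_rot: [3.142, -0.0, -0.015]
contact_force: [0.3, 0.8, 0.5]
opening: 0.0552
grip_force: 0.0
time: 12.35
tool_pos: [0.4223, 0.0912, 0.1287]
tool_rot: [-3.141, 0.001, 0.591]
contact_force: [-0.4, 0.1, -0.6]
opening: 0.055
grip_force: 0.0
time: 12.6
tool_pos: [0.4228, 0.0912, 0.1292]
tool_rot: [3.141, -0.0, 0.789]
contact_force: [-0.3, 0.4, -0.6]
opening: 0.0552
grip_force: 0.0
side0 (array([0.4262, 0.0968, 0.7701]), np.float64(0.5339211542665598))
s4 (array([0.4258, 0.0964, 0.8253]), np.float64(0.8518996247654784))
(array([ 0.4487, -0.2858,  1.2995]), np.float64(0.9323770491803278))
to [0.425 0.091 0.786] shift x 0.0014 y 0.0017 z 0.0912 turn -0.003
```

Plug 2 has not moved. I'll descend and grasp it.

```bash
python3 -m jog '[[[0.2,0.0015,0.0015,0.03,0],[0.2,0.0015,0.0015,0.06,0],[0.2,0.0015,0.0015,0.091,0],[0.2,0.0015,0.0015,0.091,0]]]' 30
python3 -m jog '[[[-1,0,0,0,0],[-1,0,0,0,0],[-1,0,0,0,0],[-1,0,0,0,0],[-1,0,0,0,0]]]'
python3 -m jog '[[[-1,0,0,0,0],[-1,0,0,0,0],[-1,0,0,0,0]]]'
python3 -m jog '[[[-1,0,0,-0.03,0],[-1,0,0,-0.06,0],[-1,0,0,-0.09,0],[-1,0,0,-0.11,0],[-1,0,0,-0.11,0]]]'
python3 - <<'E'
from h import *
st(); go(.6331,.0234,-.015,.09)
E
```

```text
time: 13.03
tool_pos: [0.4245, 0.0912, 0.0352]
tool_rot: [-3.14, 0.002, 0.783]
contact_force: [-0.2, -0.4, 1.1]
opening: 0.0553
grip_force: 0.0
time: 13.45
tool_pos: [0.4252, 0.0912, 0.0388]
tool_rot: [3.141, -0.001, 0.785]
contact_force: [0.3, -0.6, -0.4]
opening: 0.0263
grip_force: 0.0
time: 13.7
tool_pos: [0.4251, 0.0913, 0.0387]
tool_rot: [3.141, -0.001, 0.786]
contact_force: [-1.2, -0.3, 5.8]
opening: 0.0216
grip_force: 30.0
time: 14.12
tool_pos: [0.4271, 0.0914, 0.1519]
tool_rot: [3.136, -0.006, 0.786]
contact_force: [0.1, 0.5, 0.1]
opening: 0.0216
grip_force: 30.0
{'time': 14.117, 'tool_pos': [0.427, 0.091, 0.152], 'tool_rot': [3.136, -0.006, 0.786], 'qpos': [0.035, 0.274, 1.882, -0.0, 0.978, 0.82], 'contact_force': [0.092, 0.5, 0.071], 'opening': 0.022, 'grip_force': 30.0}
to [ 0.633  0.023 -0.015] shift x 0.0975 y 0.1937 z 0.0619 turn 0.801
```

```bash
python3 -m jog '[[[-1,0.018,0.036,0,0],[-1,0.036,0.072,0,0],[-1,0.054,0.108,0,0],[-1,0.072,0.144,0,0],[-1,0.089,0.178,0,0]]]'
python3 -m jog '[[[-1,0.0085,0.016,0,0.12],[-1,0.0085,0.016,0,0.24],[-1,0.0085,0.016,0,0.36],[-1,0.0085,0.016,0,0.48],[-1,0.0085,0.016,0,0.6]]]'
python3 -m jog '[[[-1,0,0,0.02,0.12],[-1,0,0,0.04,0.201],[-1,0,0,0.055,0.201],[-1,0,0,0.055,0.201],[-1,0,0,0.055,0.201]]]'
python3 - <<'E'
from h import *
st(); go(.6331,.0234,-.015,.05)
E
```

```text
time: 14.53
tool_pos: [0.615, 0.0275, 0.1466]
tool_rot: [-3.14, 0.001, 0.785]
contact_force: [0.9, 0.5, -0.8]
opening: 0.0214
grip_force: 30.0
time: 14.95
tool_pos: [0.6304, 0.0229, 0.1461]
tool_rot: [-3.141, 0.003, 0.179]
contact_force: [-0.5, -0.1, -0.6]
opening: 0.0217
grip_force: 30.0
time: 15.37
tool_pos: [0.63, 0.0231, 0.0914]
tool_rot: [-3.141, 0.004, -0.015]
contact_force: [-0.0, 0.1, -0.8]
opening: 0.022
grip_force: 30.0
{'time': 15.367, 'tool_pos': [0.63, 0.023, 0.091], 'tool_rot': [-3.141, 0.004, -0.015], 'qpos': [-0.085, 0.668, 1.391, -0.0, 1.087, 1.501], 'contact_force': [-0.042, 0.136, -0.784], 'opening': 0.022, 'grip_force': 30.0}
to [ 0.633  0.023 -0.015] shift x 0.0031 y -0.0003 z 0.0414 turn 0.000
```

```bash
python3 -m jog '[[[-1,0.003,0,0.01,0],[-1,0.003,0,0.02,0],[-1,0.003,0,0.03,0],[-1,0.003,0,0.042,0],[-1,0.003,0,0.042,0]]]'
python3 -m jog '[[[0,0,0,0,0],[0,0,0,0,0],[0,0,0,0,0],[0,0,0,0,0],[0,0,0,0,0]]]'
python3 -m jog '[[[0,0,0,-0.04,0],[0,0,0,-0.08,0],[0.2,0,0,-0.11,0],[0.2,0,0,-0.11,0]]]'
python3 - <<'E'
from h import *
st(); go(.449,-.286,1.303,.12)
E
```

```text
time: 15.78
tool_pos: [0.6329, 0.0238, 0.0508]
tool_rot: [-3.141, 0.002, -0.015]
contact_force: [-3.5, 2.4, 3.1]
opening: 0.0218
grip_force: 44.0
time: 16.2
tool_pos: [0.6342, 0.0229, 0.0512]
tool_rot: [3.141, -0.0, -0.015]
contact_force: [-0.1, -0.1, 0.2]
opening: 0.045
grip_force: 0.0
time: 16.53
tool_pos: [0.6377, 0.0227, 0.1689]
tool_rot: [3.141, -0.013, -0.015]
contact_force: [0.6, 0.2, 0.7]
opening: 0.0533
grip_force: 0.0
{'time': 16.533, 'tool_pos': [0.638, 0.023, 0.169], 'tool_rot': [3.141, -0.013, -0.015], 'qpos': [-0.084, 0.595, 1.295, -0.0, 1.238, 1.502], 'contact_force': [0.649, 0.171, 0.705], 'opening': 0.053, 'grip_force': 0.0}
to [ 0.449 -0.286  1.303] shift x -0.1839 y 0.3116 z 0.0489 turn -1.318
```

```bash
python3 -m jog '[[[0.2,-0.018,0.034,0,0],[0.2,-0.037,0.068,0,0],[0.2,-0.055,0.102,0,0],[0.2,-0.074,0.136,0,0],[0.2,-0.092,0.168,0,0]]]'
python3 -m jog '[[[0.2,-0.018,0.034,0,-0.12],[0.2,-0.037,0.068,0,-0.24],[0.2,-0.055,0.102,0,-0.36],[0.2,-0.074,0.136,0,-0.48],[0.2,-0.091,0.143,0,-0.6]]]'
python3 -m jog '[[[0.2,0,0,0.01,-0.12],[0.2,0,0,0.02,-0.24],[0.2,0,0,0.03,-0.36],[0.2,0,0,0.04,-0.48],[0.2,0,0,0.04,-0.6]]]'
python3 - <<'E'
from h import *
shot('top','t5.png'); shot('side','s5.png')
im=cv2.imread('pics/raw_t5.png'); s=cv2.imread('pics/raw_s5.png')
print(fitplug(s,.449,-.286,n='side',win=50), fitplug(cv2.imread('pics/raw_side0.png'),.449,-.286,n='side',win=50))
go(.449,-.286,1.303,.038)
cv2.imwrite('pics/v5.png',np.vstack([cv2.resize(im[150:285,150:350],None,fx=2.1,fy=2.1),cv2.resize(s[130:270,180:380],None,fx=2.1,fy=2.1)]))
E
```

```text
time: 16.95
tool_pos: [0.5383, -0.145, 0.1611]
tool_rot: [3.141, -0.0, -0.015]
contact_force: [-0.2, -0.7, -0.3]
opening: 0.0549
grip_force: 0.0
time: 17.37
tool_pos: [0.4454, -0.2893, 0.1612]
tool_rot: [3.139, 0.0, 0.57]
contact_force: [-0.5, -0.3, 0.4]
opening: 0.055
grip_force: 0.0
time: 17.78
tool_pos: [0.4453, -0.2846, 0.1193]
tool_rot: [-3.139, -0.001, 1.172]
contact_force: [-0.3, -0.1, 0.0]
opening: 0.0551
grip_force: 0.0
(array([ 0.4491, -0.2794,  1.3118]), np.float64(0.564012539184953)) (array([ 0.4492, -0.2793,  1.3038]), np.float64(0.6665021469818864))
to [ 0.449 -0.286  1.303] shift x 0.0003 y 0.0031 z 0.0827 turn -0.135
```

View pics/v5.png

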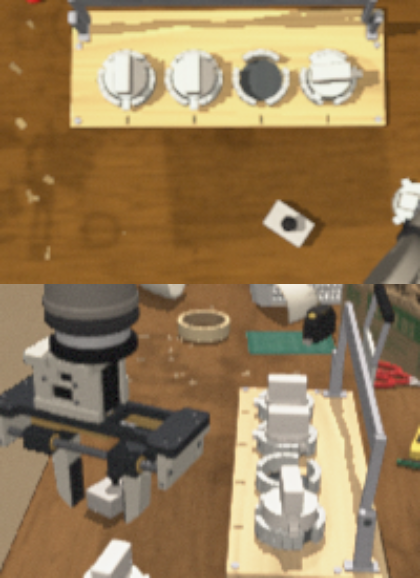

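Nests 4 and 3 are filled with the long lugs in the front notches, at (125,100) and (194,100) in the top crop. Plug 3 is unmoved, so I'll grasp it.

```bash
python3 -m jog '[[[0.2,0,0.003,0,-0.12],[0.2,0,0.003,0.03,-0.135],[0.2,0,0.003,0.06,-0.135],[0.2,0,0.003,0.082,-0.135],[0.2,0,0.003,0.082,-0.135]]]' 30
python3 -m jog '[[[-1,0,0,0,0],[-1,0,0,0,0],[-1,0,0,0,0],[-1,0,0,0,0],[-1,0,0,0,0]]]'
python3 -m jog '[[[-1,0,0,0,0],[-1,0,0,0,0],[-1,0,0,0,0]]]'
python3 -m jog '[[[-1,0,0,-0.03,0],[-1,0,0,-0.06,0],[-1,0,0,-0.09,0],[-1,0,0,-0.11,0],[-1,0,0,-0.11,0]]]'
python3 - <<'E'
from h import *
st(); go(.6319,-.0716,-.015,.09)
E
```

```text
time: 18.3
tool_pos: [0.4475, -0.285, 0.0359]
tool_rot: [-3.136, -0.002, 1.298]
contact_force: [-0.7, 0.1, 0.3]
opening: 0.0552
grip_force: 0.0
time: 18.72
tool_pos: [0.4496, -0.2867, 0.0404]
tool_rot: [3.14, 0.001, 1.301]
contact_force: [-0.3, 0.1, 0.1]
opening: 0.0263
grip_force: 0.0
time: 18.97
tool_pos: [0.4494, -0.2866, 0.0401]
tool_rot: [3.14, 0.001, 1.302]
contact_force: [-1.2, 0.9, 5.8]
opening: 0.022
grip_force: 30.0
time: 19.38
tool_pos: [0.4509, -0.2878, 0.1537]
tool_rot: [3.134, 0.004, 1.302]
contact_force: [-0.5, -1.2, -0.9]
opening: 0.0217
grip_force: 30.0
{'time': 19.383, 'tool_pos': [0.451, -0.288, 0.154], 'tool_rot': [3.134, 0.004, 1.302], 'qpos': [-0.711, 0.434, 1.623, -0.0, 1.077, -0.442], 'contact_force': [-0.461, -1.208, -0.929], 'opening': 0.022, 'grip_force': 29.999}
to [ 0.632 -0.072 -0.015] shift x 0.2565 y 0.1170 z 0.0637 turn 1.317
```

```bash
python3 -m jog '[[[-1,0.036,0.016,0,0.12],[-1,0.072,0.033,0,0.24],[-1,0.1,0.048,0,0.36],[-1,0.1,0.048,0,0.48],[-1,0.1,0.048,0,0.6]]]'
python3 -m jog '[[[-1,0,0,0,0.12],[-1,0,0,0,0.24],[-1,0,0,0,0.36],[-1,0,0,0,0.48],[-1,0,0,0,0.6]]]'
python3 - <<'E'
from h import *
st(); go(.6319,-.0716,-.015,.09)
E
```

```text
time: 19.8
tool_pos: [0.5226, -0.2005, 0.1478]
tool_rot: [-3.14, 0.001, 0.701]
contact_force: [-0.4, 0.4, -1.0]
opening: 0.0219
grip_force: 30.0
time: 20.22
tool_pos: [0.5213, -0.2023, 0.1479]
tool_rot: [-3.14, 0.002, 0.098]
contact_force: [-0.1, 0.4, -0.4]
opening: 0.0217
grip_force: 30.0
{'time': 20.217, 'tool_pos': [0.521, -0.202, 0.148], 'tool_rot': [-3.14, 0.002, 0.098], 'qpos': [-0.507, 0.486, 1.551, -0.0, 1.106, 0.965], 'contact_force': [-0.141, 0.43, -0.355], 'opening': 0.022, 'grip_force': 29.994}
to [ 0.632 -0.072 -0.015] shift x 0.1228 y -0.1192 z 0.0579 turn 0.113
```

```bash
python3 -m jog '[[[-1,0.028,-0.027,0,0.113],[-1,0.056,-0.054,0,0.113],[-1,0.084,-0.082,0,0.113],[-1,0.112,-0.11,0,0.113],[-1,0.123,-0.119,0,0.113]]]'
python3 -m jog '[[[-1,0,0,0.02,0],[-1,0,0,0.04,0],[-1,0,0,0.055,0],[-1,0,0,0.055,0]]]'
python3 - <<'E'
from h import *
st(); go(.6319,-.0716,-.015,.052)
E
```

```text
time: 20.63
tool_pos: [0.6336, -0.0669, 0.1476]
tool_rot: [-3.14, 0.001, -0.006]
contact_force: [-0.2, -0.6, -0.7]
opening: 0.0217
grip_force: 30.0
time: 20.97
tool_pos: [0.6291, -0.0707, 0.0891]
tool_rot: [-3.14, 0.009, -0.009]
contact_force: [0.2, -0.1, -1.7]
opening: 0.0219
grip_force: 30.0
{'time': 20.967, 'tool_pos': [0.629, -0.071, 0.089], 'tool_rot': [-3.14, 0.009, -0.009], 'qpos': [-0.233, 0.677, 1.379, -0.0, 1.094, 1.347], 'contact_force': [0.241, -0.138, -1.678], 'opening': 0.022, 'grip_force': 30.0}
to [ 0.632 -0.072 -0.015] shift x 0.0028 y 0.0009 z 0.0371 turn 0.006
```

```bash
python3 -m jog '[[[-1,0.0015,0.001,0.01,0.006],[-1,0.0015,0.001,0.02,0.006],[-1,0.0015,0.001,0.03,0.006],[-1,0.0015,0.001,0.04,0.006],[-1,0.0015,0.001,0.04,0.006]]]'
python3 -m jog '[[[0,0,0,0,0],[0,0,0,0,0],[0,0,0,0,0],[0,0,0,0,0],[0,0,0,0,0]]]'
python3 -m jog '[[[0,0,0,-0.04,0],[0,0,0,-0.08,0],[0.4,0,0,-0.11,0],[0.6,0,0,-0.11,0]]]'
python3 - <<'E'
from h import *
st(); go(.6307,-.1666,1.61-np.pi/2,.12)
E
```

```text
time: 21.38
tool_pos: [0.6327, -0.072, 0.0622]
tool_rot: [3.141, -0.001, -0.015]
contact_force: [-25.1, 7.3, 49.9]
opening: 0.022
grip_force: 70.3
time: 21.8
tool_pos: [0.6297, -0.0685, 0.0582]
tool_rot: [-3.137, 0.007, -0.014]
contact_force: [-22.6, 11.7, 31.9]
opening: 0.0446
grip_force: 19.3
time: 22.13
tool_pos: [0.6371, -0.0735, 0.1724]
tool_rot: [3.138, -0.014, -0.015]
contact_force: [0.6, 0.4, 0.7]
opening: 0.055
grip_force: 0.0
{'time': 22.133, 'tool_pos': [0.637, -0.073, 0.172], 'tool_rot': [3.138, -0.014, -0.015], 'qpos': [-0.234, 0.597, 1.281, -0.0, 1.249, 1.352], 'contact_force': [0.645, 0.352, 0.682], 'opening': 0.055, 'grip_force': 0.0}
to [ 0.631 -0.167  0.039] shift x -0.0050 y 0.0932 z 0.0524 turn -0.054
```

It stopped high (TCP z 0.062) with force, so that plug is not seated. I'll back off and look.

```bash
python3 -m jog '[[[0.6,-0.04,0,0,0],[0.6,-0.08,0,0,0],[0.6,-0.12,0,0,0],[0.6,-0.16,0,0,0],[0.6,-0.2,0,0,0]]]'
python3 - <<'E'
from h import *
shot('top','t6.png'); shot('side','s6.png')
im=cv2.imread('pics/raw_t6.png'); s=cv2.imread('pics/raw_s6.png')
cv2.imwrite('pics/v6.png',np.vstack([cv2.resize(im[160:210,190:340],(750,250),interpolation=cv2.INTER_CUBIC),cv2.resize(s[160:270,240:490][:, :240],(720,330),interpolation=cv2.INTER_CUBIC)[:,:750].copy() if 0 else cv2.resize(s[165:275,240:490],(750,330),interpolation=cv2.INTER_CUBIC)]))
E
```

```text
time: 22.55
tool_pos: [0.4317, -0.0696, 0.1641]
tool_rot: [3.141, -0.001, -0.015]
contact_force: [0.5, -0.6, -0.0]
opening: 0.0733
grip_force: 0.0
```

View pics/v6.png

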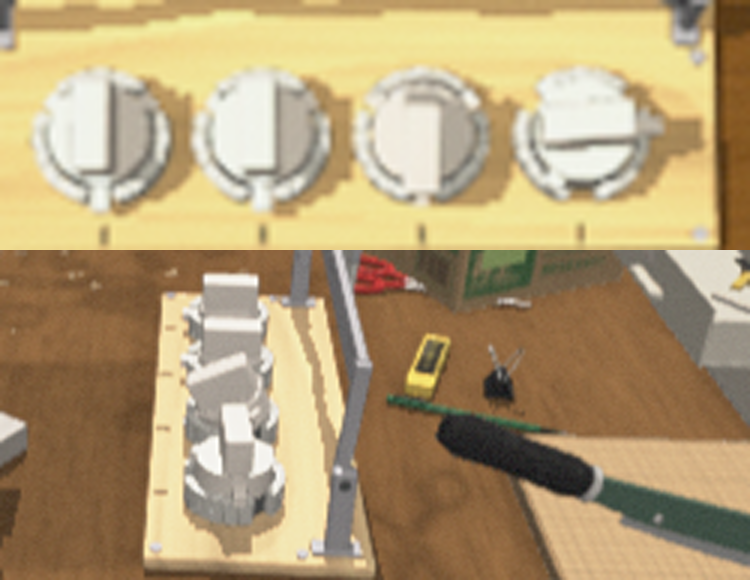

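Nests 3 and 4 are fine. The nest 2 plug is tilted, front in and rear up on the ring. I'll take it out, set it flat on the table, centre it and retry.

```bash
python3 -m jog '[[[0.2,0.04,0,0,0],[0.2,0.08,0,0,0],[0.2,0.12,0,0,0],[0.2,0.16,0,0,0],[0.2,0.2,0.001,0,0]]]' 30
python3 -m jog '[[[0.2,0,0,0.03,0],[0.2,0,0,0.06,0],[0.2,0,0,0.09,0],[0.2,0,0,0.102,0],[0.2,0,0,0.102,0]]]'
python3 -m jog '[[[-1,0,0,0,0],[-1,0,0,0,0],[-1,0,0,0,0],[-1,0,0,0,0],[-1,0,0,0,0]]]'
python3 -m jog '[[[-1,0,0,0,0],[-1,0,0,0,0],[-1,0,0,0,0]]]'
python3 -m jog '[[[-1,0,0,-0.015,0],[-1,0,0,-0.03,0],[-1,0,0,-0.05,0],[-1,0,0,-0.07,0],[-1,0,0,-0.085,0]]]'
python3 - <<'E'
from h import *
st(); go(.46,.03,-.015,.045)
E
```

```text
time: 23.07
tool_pos: [0.636, -0.0736, 0.1643]
tool_rot: [3.141, -0.002, -0.015]
contact_force: [0.6, -0.2, 0.2]
opening: 0.0551
grip_force: 0.0
time: 23.48
tool_pos: [0.6319, -0.0732, 0.0588]
tool_rot: [-3.14, 0.006, -0.015]
contact_force: [-0.6, -0.4, 0.4]
opening: 0.0552
grip_force: 0.0
time: 23.9
tool_pos: [0.634, -0.0737, 0.0637]
tool_rot: [3.141, -0.002, -0.015]
contact_force: [-0.4, 1.2, -0.1]
opening: 0.0262
grip_force: 0.2
time: 24.15
tool_pos: [0.6339, -0.073, 0.063]
tool_rot: [-3.141, -0.002, -0.015]
contact_force: [-0.1, 4.9, 5.2]
opening: 0.0219
grip_force: 29.8
time: 24.57
tool_pos: [0.6334, -0.0742, 0.1485]
tool_rot: [3.14, -0.001, -0.015]
contact_force: [0.5, 0.6, -1.3]
opening: 0.0223
grip_force: 29.9
{'time': 24.567, 'tool_pos': [0.633, -0.074, 0.148], 'tool_rot': [3.14, -0.001, -0.015], 'qpos': [-0.236, 0.619, 1.31, -0.001, 1.212, 1.35], 'contact_force': [0.519, 0.598, -1.303], 'opening': 0.022, 'grip_force': 29.908}
to [ 0.46   0.03  -0.015] shift x -0.1750 y -0.1016 z 0.1035 turn 0.000
```

```bash
python3 -m jog '[[[-1,-0.035,-0.02,0,0],[-1,-0.07,-0.04,0,0],[-1,-0.105,-0.06,0,0],[-1,-0.14,-0.08,0,0],[-1,-0.175,-0.1,0,0]]]'
python3 -m jog '[[[-1,0,0,0.03,0],[-1,0,0,0.06,0],[-1,0,0,0.09,0],[-1,0,0,0.094,0]]]'
python3 -m jog '[[[-1,0,0,0,0],[-1,0,0,0.004,0],[-1,0,0,0.008,0],[-1,0,0,0.01,0],[-1,0,0,0.01,0]]]' 3
python3 -m jog '[[[1,0,0,0,0],[1,0,0,0,0],[1,0,0,0,0],[1,0,0,-0.03,0],[1,0,0,-0.06,0]]]'
python3 - <<'E'
from h import *
st(); shot('side','s7.png')
s=cv2.imread('pics/raw_s7.png')
print(fitplug(s,.459,.031,n='side',win=35))
print([fitplug(s,.633,k,n='side',win=25,zb=.012) for k in()])
E
```

```text
time: 24.98
tool_pos: [0.4578, 0.0292, 0.1469]
tool_rot: [3.141, 0.001, -0.015]
contact_force: [1.0, 0.4, 0.3]
opening: 0.0216
grip_force: 29.9
time: 25.32
tool_pos: [0.4587, 0.0291, 0.0507]
tool_rot: [-3.141, 0.003, -0.015]
contact_force: [-2.6, 3.2, 11.6]
opening: 0.0221
grip_force: 30.0
time: 25.73
tool_pos: [0.4617, 0.0287, 0.0441]
tool_rot: [3.141, -0.004, -0.015]
contact_force: [1.7, 0.4, 3.2]
opening: 0.022
grip_force: 4.7
time: 26.15
tool_pos: [0.458, 0.0292, 0.1025]
tool_rot: [-3.141, 0.006, -0.015]
contact_force: [0.8, 0.5, 0.5]
opening: 0.051
grip_force: 0.0
{'time': 26.15, 'tool_pos': [0.458, 0.029, 0.102], 'tool_rot': [-3.141, 0.006, -0.015], 'qpos': [-0.104, 0.39, 1.875, -0.0, 0.882, 1.482], 'contact_force': [0.783, 0.463, 0.539], 'opening': 0.051, 'grip_force': 0.0}
(array([0.4658, 0.0328, 0.0556]), np.float64(0.4656257282684689))
[]
```

```bash
python3 -m jog '[[[1,0,0,0,-0.12],[1,0,0,0,-0.24],[1,0,0,0,-0.36],[1,0,0,0,-0.48],[1,0,0,0,-0.6]]]' 10
python3 -m jog '[[[1,0,0,0,-0.12],[1,0,0,0,-0.24],[1,0,0,0,-0.36],[1,0,0,0,-0.48],[1,0,0,0,-0.6]]]'
python3 -m jog '[[[1,0,0,0.02,-0.12],[1,0,0,0.04,-0.24],[1,0,0,0.06,-0.36],[1,0,0,0.066,-0.371],[1,0,0,0.066,-0.371]]]'
python3 -m jog '[[[-0.1,0,0,0,0],[-0.1,0,0,0,0],[-0.1,0,0,0,0],[-0.1,0,0,0,0],[-0.1,0,0,0,0]]]'
python3 -m jog '[[[-0.1,0,0,0,0],[-0.1,0,0,0,0],[-0.1,0,0,0,0]]]'
python3 - <<'E'
from h import *
st()
E
```

```text
time: 26.62
tool_pos: [0.4594, 0.029, 0.103]
tool_rot: [-3.141, 0.001, 0.591]
contact_force: [0.2, 0.0, 0.1]
opening: 0.0878
grip_force: 0.0
time: 27.03
tool_pos: [0.4594, 0.0291, 0.103]
tool_rot: [-3.141, 0.0, 1.191]
contact_force: [-0.5, 0.1, -0.5]
opening: 0.0917
grip_force: 0.0
time: 27.45
tool_pos: [0.4585, 0.0291, 0.0359]
tool_rot: [-3.138, -0.0, 1.553]
contact_force: [0.1, -0.6, -0.9]
opening: 0.0917
grip_force: 0.0
time: 27.87
tool_pos: [0.4603, 0.029, 0.0379]
tool_rot: [3.14, 0.0, 1.556]
contact_force: [-0.3, -0.1, -0.1]
opening: 0.0627
grip_force: 0.0
time: 28.12
tool_pos: [0.4604, 0.029, 0.0377]
tool_rot: [3.14, 0.0, 1.556]
contact_force: [0.8, 0.1, 4.8]
opening: 0.0539
grip_force: 10.0
{'time': 28.117, 'tool_pos': [0.46, 0.029, 0.038], 'tool_rot': [3.14, 0.0, 1.556], 'qpos': [-0.104, 0.502, 1.933, -0.0, 0.705, -0.089], 'contact_force': [0.782, 0.145, 4.821], 'opening': 0.054, 'grip_force': 10.001}
```

```bash
python3 -m jog '[[[0.6,0,0,0,0],[0.6,0,0,0,0],[0.6,0,0,0,0],[0.6,0,0,-0.03,0],[0.6,0,0,-0.06,0]]]' 30
python3 -m jog '[[[0.2,0,0,0,0.12],[0.2,0,0,0,0.24],[0.2,0,0,0,0.36],[0.2,0,0,0,0.48],[0.2,0,0,0,0.6]]]'
python3 -m jog '[[[0.2,0,0,0,0.12],[0.2,0,0,0,0.24],[0.2,0,0,0,0.36],[0.2,0,0,0,0.48],[0.2,0,0,0,0.6]]]'
python3 -m jog '[[[0.2,0,0,0.02,0.12],[0.2,0,0,0.04,0.24],[0.2,0,0,0.06,0.36],[0.2,0,0,0.06,0.371],[0.2,0,0,0.06,0.371]]]'
python3 -m jog '[[[-1,0,0,0,0],[-1,0,0,0,0],[-1,0,0,0,0],[-1,0,0,0,0],[-1,0,0,0,0]]]'
python3 -m jog '[[[-1,0,0,0,0],[-1,0,0,0,0],[-1,0,0,0,0]]]'
python3 - <<'E'
from h import *
st()
E
python3 -m jog '[[[-1,0,0,-0.03,0],[-1,0,0,-0.06,0],[-1,0,0,-0.09,0],[-1,0,0,-0.11,0],[-1,0,0,-0.11,0]]]'
python3 - <<'E'
from h import *
go(.6319,-.0716,-.015,.09)
E
```

```text
time: 28.53
tool_pos: [0.4582, 0.0292, 0.0964]
tool_rot: [-3.136, -0.0, 1.556]
contact_force: [1.7, 0.6, -0.0]
opening: 0.0735
grip_force: 0.0
time: 28.95
tool_pos: [0.4596, 0.0291, 0.0971]
tool_rot: [-3.141, 0.0, 0.95]
contact_force: [-0.9, 0.0, -0.0]
opening: 0.0547
grip_force: 0.0
time: 29.37
tool_pos: [0.4595, 0.0291, 0.097]
tool_rot: [-3.141, 0.001, 0.35]
contact_force: [1.5, -0.5, -0.1]
opening: 0.0552
grip_force: 0.0
time: 29.78
tool_pos: [0.4592, 0.0291, 0.0367]
tool_rot: [-3.141, 0.002, -0.013]
contact_force: [0.8, -0.7, 0.4]
opening: 0.0549
grip_force: 0.0
time: 30.2
tool_pos: [0.46, 0.029, 0.0376]
tool_rot: [3.141, -0.001, -0.014]
contact_force: [0.1, 0.2, -0.0]
opening: 0.0266
grip_force: 0.0
time: 30.45
tool_pos: [0.46, 0.029, 0.0375]
tool_rot: [3.141, -0.0, -0.015]
contact_force: [-0.0, -0.0, 3.9]
opening: 0.0217
grip_force: 30.0
{'time': 30.45, 'tool_pos': [0.46, 0.029, 0.037], 'tool_rot': [3.141, -0.0, -0.015], 'qpos': [-0.104, 0.502, 1.934, -0.0, 0.705, 1.482], 'contact_force': [-0.015, -0.048, 3.914], 'opening': 0.022, 'grip_force': 30.001}
time: 30.87
tool_pos: [0.4621, 0.0289, 0.151]
tool_rot: [3.141, -0.008, -0.015]
contact_force: [0.3, 1.1, -0.5]
opening: 0.022
grip_force: 30.0
to [ 0.632 -0.072 -0.015] shift x 0.1712 y 0.0980 z 0.061 turn 0.000
```

```bash
python3 -m jog '[[[-1,0.035,0.02,0,0],[-1,0.07,0.04,0,0],[-1,0.105,0.06,0,0],[-1,0.14,0.08,0,0],[-1,0.171,0.098,0,0]]]'
python3 -m jog '[[[-1,0,0,0.02,0],[-1,0,0,0.04,0],[-1,0,0,0.055,0],[-1,0,0,0.055,0],[-1,0,0,0.055,0]]]'
python3 - <<'E'
from h import *
st(); go(.6319,-.0716,-.015,.0495)
E
```

```text
time: 31.28
tool_pos: [0.6306, -0.0728, 0.1455]
tool_rot: [-3.141, 0.002, -0.015]
contact_force: [1.0, 0.1, -0.7]
opening: 0.0219
grip_force: 30.0
time: 31.7
tool_pos: [0.6283, -0.0713, 0.0903]
tool_rot: [-3.141, 0.004, -0.015]
contact_force: [0.7, 0.0, -0.3]
opening: 0.0219
grip_force: 30.0
{'time': 31.7, 'tool_pos': [0.628, -0.071, 0.09], 'tool_rot': [-3.141, 0.004, -0.015], 'qpos': [-0.234, 0.672, 1.385, -0.0, 1.088, 1.352], 'contact_force': [0.701, 0.02, -0.262], 'opening': 0.022, 'grip_force': 29.999}
to [ 0.632 -0.072 -0.015] shift x 0.0036 y 0.0003 z 0.0408 turn 0.000
```

```bash
python3 -m jog '[[[-1,0.0025,0,0,0],[-1,0.0025,0,0.008,0],[-1,0.0025,0,0.014,0],[-1,0.0025,0,0.02,0],[-1,0.0025,0,0.02,0]]]'
python3 -m jog '[[[-1,0,0,0.004,0],[-1,0,0,0.008,0],[-1,0,0,0.01,0],[-1,0,0,0.01,0]]]'
python3 - <<'E'
from h import *
st(); go(.6319,-.0716,-.015,.0495)
E
```

```text
time: 32.12
tool_pos: [0.631, -0.0713, 0.0708]
tool_rot: [-3.141, 0.002, -0.015]
contact_force: [-0.1, 1.2, -1.5]
opening: 0.022
grip_force: 30.0
time: 32.45
tool_pos: [0.6316, -0.0715, 0.0617]
tool_rot: [-3.141, 0.001, -0.015]
contact_force: [-0.7, -1.3, -1.6]
opening: 0.0217
grip_force: 30.0
{'time': 32.45, 'tool_pos': [0.632, -0.071, 0.062], 'tool_rot': [-3.141, 0.001, -0.015], 'qpos': [-0.233, 0.709, 1.402, -0.0, 1.031, 1.353], 'contact_force': [-0.743, -1.327, -1.631], 'opening': 0.022, 'grip_force': 29.999}
to [ 0.632 -0.072 -0.015] shift x 0.0003 y 0.0001 z 0.0122 turn 0.000
```

```bash
python3 -m jog '[[[-1,0,0,0.004,0],[-1,0,0,0.008,0],[-1,0,0,0.012,0],[-1,0,0,0.012,0],[-1,0,0,0.012,0]]]'
python3 -m jog '[[[0,0,0,0,0],[0,0,0,0,0],[0,0,0,0,0],[0,0,0,0,0],[0,0,0,0,0]]]'
python3 -m jog '[[[0,0,0,-0.04,0],[0,0,0,-0.08,0],[0.4,0,0,-0.11,0],[1,0,0,-0.11,0],[1,0,0,-0.11,0]]]'
python3 - <<'E'
from h import *
st(); go(.6307,-.1666,1.61-np.pi/2,.12)
E
```

```text
time: 32.87
tool_pos: [0.6315, -0.0712, 0.0496]
tool_rot: [-3.141, 0.001, -0.015]
contact_force: [-0.5, 1.4, -2.3]
opening: 0.0216
grip_force: 30.0
time: 33.28
tool_pos: [0.6321, -0.0718, 0.0504]
tool_rot: [3.141, -0.001, -0.015]
contact_force: [0.2, 0.2, -0.4]
opening: 0.0454
grip_force: 0.0
time: 33.7
tool_pos: [0.633, -0.0719, 0.1628]
tool_rot: [3.14, -0.005, -0.015]
contact_force: [-0.6, 0.1, -0.7]
opening: 0.0612
grip_force: 0.0
{'time': 33.7, 'tool_pos': [0.633, -0.072, 0.163], 'tool_rot': [3.14, -0.005, -0.015], 'qpos': [-0.233, 0.603, 1.299, -0.0, 1.235, 1.353], 'contact_force': [-0.589, 0.109, -0.721], 'opening': 0.061, 'grip_force': 0.0}
to [ 0.631 -0.167  0.039] shift x -0.0009 y 0.0948 z 0.0428 turn -0.054
```

```bash
python3 -m jog '[[[1,0,0.03,0,-0.054],[1,-0.001,0.06,0,-0.054],[1,-0.001,0.095,0,-0.054],[1,-0.001,0.095,0,-0.054],[1,-0.001,0.095,0,-0.054]]]' 25
python3 -m jog '[[[1,0,0,0.03,0],[1,0,0,0.06,0],[1,0,0,0.09,0],[1,0,0,0.098,0],[1,0,0,0.098,0]]]'
python3 -m jog '[[[0,0,0,0,0],[-0.2,0,0,0,0],[-0.2,0,0,0,0],[-0.2,0,0,0,0],[-0.2,0,0,0,0]]]'
python3 -m jog '[[[-0.2,0,0,0,0],[-0.2,0,0,0,0],[-0.2,0,0,0,0],[-0.2,0,0,0,0]]]'
python3 - <<'E'
from h import *
st()
E
```

```text
time: 34.12
tool_pos: [0.6285, -0.1681, 0.1583]
tool_rot: [-3.14, 0.003, 0.036]
contact_force: [0.2, 0.4, -0.2]
opening: 0.0905
grip_force: 0.0
time: 34.53
tool_pos: [0.6275, -0.1646, 0.0588]
tool_rot: [-3.138, 0.007, 0.04]
contact_force: [0.1, -0.4, -0.1]
opening: 0.0919
grip_force: 0.0
time: 34.95
tool_pos: [0.63, -0.1667, 0.0636]
tool_rot: [3.141, -0.002, 0.039]
contact_force: [0.1, 0.5, 0.5]
opening: 0.0631
grip_force: 0.0
time: 35.28
tool_pos: [0.6297, -0.1666, 0.0629]
tool_rot: [3.141, -0.001, 0.039]
contact_force: [-1.4, 0.4, 4.8]
opening: 0.0536
grip_force: 24.9
{'time': 35.283, 'tool_pos': [0.63, -0.167, 0.063], 'tool_rot': [3.141, -0.001, 0.039], 'qpos': [-0.376, 0.732, 1.35, 0.0, 1.058, 1.155], 'contact_force': [-1.365, 0.389, 4.818], 'opening': 0.054, 'grip_force': 24.938}
```

```bash
python3 -m jog '[[[-0.2,0,0,-0.02,0],[-0.2,0,0,-0.05,0],[-0.2,0,0,-0.08,0],[-0.2,0,0,-0.08,0]]]' 30
python3 -m jog '[[[-0.2,-0.027,-0.03,0,0],[-0.2,-0.054,-0.06,0,0],[-0.2,-0.08,-0.09,0,0],[-0.2,-0.107,-0.12,0,0],[-0.2,-0.134,-0.15,0,0]]]'
python3 -m jog '[[[-0.2,-0.027,-0.03,0.03,0],[-0.2,-0.03,-0.05,0.06,0],[-0.2,-0.03,-0.05,0.09,0],[-0.2,-0.03,-0.05,0.095,0],[-0.2,-0.03,-0.05,0.095,0]]]'
python3 - <<'E'
from h import *
st()
E
```

```text
time: 35.62
tool_pos: [0.6323, -0.1676, 0.1485]
tool_rot: [3.137, -0.009, 0.039]
contact_force: [1.1, 0.6, 0.8]
opening: 0.0539
grip_force: 29.9
time: 36.03
tool_pos: [0.4878, -0.0208, 0.1416]
tool_rot: [-3.141, 0.001, 0.039]
contact_force: [1.1, 0.3, -0.9]
opening: 0.0541
grip_force: 29.9
time: 36.45
tool_pos: [0.4566, 0.027, 0.0458]
tool_rot: [-3.141, 0.004, 0.04]
contact_force: [-0.2, -0.0, -0.5]
opening: 0.0539
grip_force: 29.9
{'time': 36.45, 'tool_pos': [0.457, 0.027, 0.046], 'tool_rot': [-3.141, 0.004, 0.04], 'qpos': [-0.108, 0.484, 1.933, -0.0, 0.729, 1.423], 'contact_force': [-0.196, -0.05, -0.471], 'opening': 0.054, 'grip_force': 29.924}
```

```bash
python3 -m jog '[[[-0.2,0,0,0.006,0],[-0.2,0,0,0.007,0],[1,0,0,0.007,0],[1,0,0,0.007,0],[1,0,0,0.007,0]]]' 15
python3 -m jog '[[[1,0,0,0,0],[1,0,0,0,0],[1,0,0,-0.03,0],[1,0,0,-0.06,0],[1,0,0,-0.06,0]]]'
python3 -m jog '[[[0.2,0,0,0,-0.12],[0.2,0,0,0,-0.24],[0.2,0,0,0,-0.36],[0.2,0,0,0,-0.48],[0.2,0,0,0,-0.6]]]'
python3 -m jog '[[[0.2,0,0,0,-0.12],[0.2,0,0,0,-0.24],[0.2,0,0,0,-0.36],[0.2,0,0,0,-0.48],[0.2,0,0,0,-0.6]]]'
python3 -m jog '[[[0.2,0,0,0.02,-0.12],[0.2,0,0,0.04,-0.24],[0.2,0,0,0.06,-0.36],[0.2,0,0,0.06,-0.371],[0.2,0,0,0.06,-0.371]]]' 30
python3 -m jog '[[[-1,0,0,0,0],[-1,0,0,0,0],[-1,0,0,0,0],[-1,0,0,0,0],[-1,0,0,0,0]]]'
python3 -m jog '[[[-1,0,0,0,0],[-1,0,0,0,0],[-1,0,0,0,0]]]'
python3 - <<'E'
from h import *
st()
E
python3 -m jog '[[[-1,0,0,-0.03,0],[-1,0,0,-0.06,0],[-1,0,0,-0.09,0],[-1,0,0,-0.11,0],[-1,0,0,-0.11,0]]]'
python3 - <<'E'
from h import *
st();go(.6307,-.1666,-.015,.09)
E
```

```text
time: 36.87
tool_pos: [0.4585, 0.0265, 0.041]
tool_rot: [3.141, -0.002, 0.038]
contact_force: [-0.1, -0.1, -0.3]
opening: 0.0691
grip_force: 0.0
time: 37.28
tool_pos: [0.4607, 0.0267, 0.1047]
tool_rot: [3.14, -0.008, 0.039]
contact_force: [0.6, 1.0, 0.5]
opening: 0.0919
grip_force: 0.0
time: 37.7
tool_pos: [0.4577, 0.0269, 0.1]
tool_rot: [3.142, 0.0, 0.645]
contact_force: [0.2, -0.0, 0.1]
opening: 0.063
grip_force: 0.0
time: 38.12
tool_pos: [0.4577, 0.0269, 0.1]
tool_rot: [-3.142, 0.0, 1.245]
contact_force: [0.1, -0.2, -0.4]
opening: 0.0551
grip_force: 0.0
time: 38.53
tool_pos: [0.4571, 0.027, 0.0397]
tool_rot: [-3.139, -0.0, 1.607]
contact_force: [0.2, 0.3, -0.1]
opening: 0.0546
grip_force: 0.0
time: 38.95
tool_pos: [0.4581, 0.0269, 0.0408]
tool_rot: [3.141, 0.0, 1.61]
contact_force: [-0.6, 0.2, 0.3]
opening: 0.0265
grip_force: 0.0
time: 39.2
tool_pos: [0.4581, 0.0268, 0.0406]
tool_rot: [3.141, 0.0, 1.61]
contact_force: [0.5, 0.3, 5.1]
opening: 0.0216
grip_force: 30.0
{'time': 39.2, 'tool_pos': [0.458, 0.027, 0.041], 'tool_rot': [3.141, 0.0, 1.61], 'qpos': [-0.109, 0.493, 1.937, -0.0, 0.71, -0.148], 'contact_force': [0.521, 0.349, 5.056], 'opening': 0.022, 'grip_force': 30.002}
time: 39.62
tool_pos: [0.4599, 0.0268, 0.1539]
tool_rot: [3.134, 0.001, 1.61]
contact_force: [1.4, 0.0, -1.0]
opening: 0.0216
grip_force: 30.0
{'time': 39.617, 'tool_pos': [0.46, 0.027, 0.154], 'tool_rot': [3.134, 0.001, 1.61], 'qpos': [-0.108, 0.311, 1.819, -0.0, 1.004, -0.148], 'contact_force': [1.355, 0.026, -0.951], 'opening': 0.022, 'grip_force': 30.0}
to [ 0.631 -0.167 -0.015] shift x -0.1999 y 0.1630 z 0.0639 turn -1.516
```

```bash
python3 -m jog '[[[-1,0,0,0,0.12],[-1,0,0,0,0.24],[-1,0,0,0,0.36],[-1,0,0,0,0.48],[-1,0,0,0,0.6]]]'
python3 -m jog '[[[-1,0,0,0,0.12],[-1,0,0,0,0.24],[-1,0,0,0,0.36],[-1,0,0,0,0.48],[-1,0,0,0,0.6]]]'
python3 -m jog '[[[-1,0,0,0,0.12],[-1,0,0,0,0.24],[-1,0,0,0,0.36],[-1,0,0,0,0.425],[-1,0,0,0,0.425]]]'
python3 - <<'E'
from h import *
st();go(.6307,-.1666,-.015,.09)
E
```

```text
time: 40.03
tool_pos: [0.457, 0.027, 0.1489]
tool_rot: [-3.14, 0.001, 1.004]
contact_force: [-0.5, -0.1, -0.7]
opening: 0.0219
grip_force: 30.0
time: 40.45
tool_pos: [0.457, 0.027, 0.1489]
tool_rot: [-3.141, 0.002, 0.404]
contact_force: [-0.5, 0.5, -1.5]
opening: 0.0218
grip_force: 30.0
time: 40.87
tool_pos: [0.457, 0.027, 0.149]
tool_rot: [-3.141, 0.002, -0.017]
contact_force: [-0.5, 0.3, -0.5]
opening: 0.0219
grip_force: 30.0
{'time': 40.867, 'tool_pos': [0.457, 0.027, 0.149], 'tool_rot': [-3.141, 0.002, -0.017], 'qpos': [-0.109, 0.318, 1.825, -0.0, 1.001, 1.48], 'contact_force': [-0.512, 0.254, -0.53], 'opening': 0.022, 'grip_force': 30.001}
to [ 0.631 -0.167 -0.015] shift x 0.1770 y 0.1906 z 0.059 turn -0.002
```

```bash
python3 -m jog '[[[-1,0.012,0.032,0,0],[-1,0.03,0.065,0,0],[-1,0.056,0.097,0,0],[-1,0.083,0.13,0,0],[-1,0.112,0.158,0,0]]]'
python3 -m jog '[[[-1,0.028,0.028,0,0],[-1,0.063,0.0325,0,0],[-1,0.063,0.0325,0.02,0],[-1,0.063,0.0325,0.04,0],[-1,0.063,0.0325,0.055,0]]]'
python3 -m jog '[[[-1,0,0,0.002,0],[-1,0,0,0.002,0],[-1,0,0,0.002,0]]]'
python3 - <<'E'
from h import *
st();go(.6307,-.1666,-.015,.0525)
E
```

```text
time: 41.28
tool_pos: [0.5675, -0.1347, 0.1492]
tool_rot: [-3.141, 0.002, -0.013]
contact_force: [1.0, 0.3, -0.9]
opening: 0.0218
grip_force: 30.0
time: 41.7
tool_pos: [0.6291, -0.1661, 0.0918]
tool_rot: [-3.14, 0.003, -0.013]
contact_force: [-0.9, 0.4, 0.1]
opening: 0.0215
grip_force: 30.0
time: 41.95
tool_pos: [0.6301, -0.1662, 0.0935]
tool_rot: [3.141, -0.0, -0.014]
contact_force: [0.6, 0.3, -0.1]
opening: 0.0215
grip_force: 30.0
{'time': 41.95, 'tool_pos': [0.63, -0.166, 0.094], 'tool_rot': [3.141, -0.0, -0.014], 'qpos': [-0.375, 0.698, 1.322, -0.0, 1.12, 1.209], 'contact_force': [0.616, 0.327, -0.088], 'opening': 0.021, 'grip_force': 30.0}
to [ 0.631 -0.167 -0.015] shift x 0.0006 y 0.0004 z 0.041 turn 0.001
```

```bash
python3 -m jog '[[[-1,0.0005,0.0005,0.01,0],[-1,0.0005,0.0005,0.02,0],[-1,0.0005,0.0005,0.026,0],[-1,0.0005,0.0005,0.026,0]]]'
python3 -m jog '[[[-1,0,0,0.004,0],[-1,0,0,0.008,0],[-1,0,0,0.012,0],[-1,0,0,0.015,0],[-1,0,0,0.015,0]]]'
python3 - <<'E'
from h import *
st()
E
```

```text
time: 42.28
tool_pos: [0.6293, -0.1662, 0.0653]
tool_rot: [-3.14, 0.003, -0.015]
contact_force: [-0.6, 0.2, -0.7]
opening: 0.0218
grip_force: 30.0
time: 42.7
tool_pos: [0.6305, -0.1663, 0.0526]
tool_rot: [-3.141, -0.0, -0.015]
contact_force: [-0.8, 1.9, 2.6]
opening: 0.0219
grip_force: 30.0
{'time': 42.7, 'tool_pos': [0.631, -0.166, 0.053], 'tool_rot': [-3.141, -0.0, -0.015], 'qpos': [-0.376, 0.746, 1.355, 0.0, 1.041, 1.21], 'contact_force': [-0.845, 1.899, 2.647], 'opening': 0.022, 'grip_force': 30.0}
```

```bash
python3 -m jog '[[[0,0,0,0,0],[0,0,0,0,0],[0,0,0,0,0],[0,0,0,0,0],[0,0,0,0,0]]]'
python3 -m jog '[[[0,0,0,-0.04,0],[0,0,0,-0.08,0],[0,0,0,-0.12,0],[0,-0.04,0,-0.14,0],[0,-0.08,0,-0.16,0]]]'
python3 -m jog '[[[-0.3,-0.04,0,0,0],[-0.3,-0.08,0,-0.03,0],[-0.3,-0.12,0,-0.06,0],[-0.3,-0.12,0,-0.06,0]]]'
python3 - <<'E'
from h import *
st(); shot('top','t8.png'); shot('side','s8.png')
im=cv2.imread('pics/raw_t8.png'); s=cv2.imread('pics/raw_s8.png')
cv2.imwrite('pics/v8.png',np.vstack([cv2.resize(im[160:270,170:370],(600,330),interpolation=cv2.INTER_CUBIC),cv2.resize(s[165:275,200:420],(600,300),interpolation=cv2.INTER_CUBIC)[:270]]))
E
```

```text
time: 43.12
tool_pos: [0.6304, -0.1668, 0.0522]
tool_rot: [3.141, 0.0, -0.015]
contact_force: [1.5, 0.2, -0.1]
opening: 0.0449
grip_force: 0.0
time: 43.53
tool_pos: [0.5567, -0.166, 0.2116]
tool_rot: [3.14, -0.004, -0.014]
contact_force: [0.1, -0.4, -0.4]
opening: 0.0462
grip_force: 0.0
time: 43.87
tool_pos: [0.4333, -0.1637, 0.2725]
tool_rot: [3.139, -0.002, -0.015]
contact_force: [1.4, 0.0, 0.3]
opening: 0.0322
grip_force: 0.0
{'time': 43.867, 'tool_pos': [0.433, -0.164, 0.273], 'tool_rot': [3.139, -0.002, -0.015], 'qpos': [-0.527, 0.196, 1.618, -0.001, 1.324, 1.06], 'contact_force': [1.42, 0.028, 0.306], 'opening': 0.032, 'grip_force': 0.0}
```

View pics/v8.png

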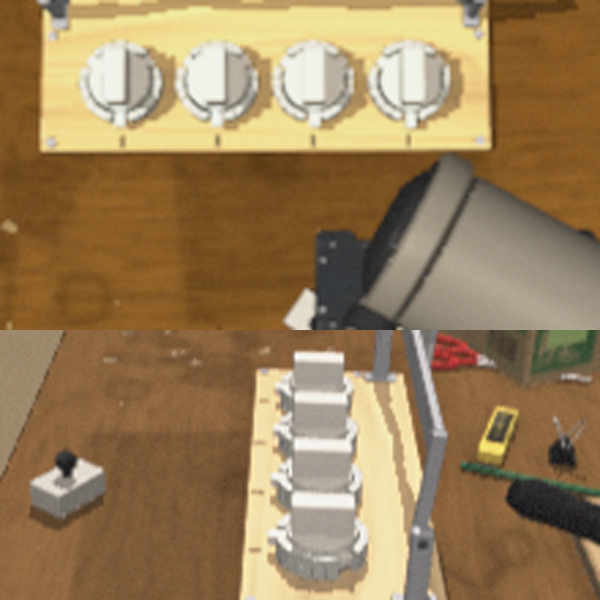

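All four plugs are level with their long lugs at the marks. Next I'll grip the handle and shut the clamp.

```bash
python3 -m jog '[[[-0.3,0,0,0,-0.12],[-0.3,0,0,-0.01,-0.24],[-0.3,0,0,-0.02,-0.36],[-0.3,0,0,-0.03,-0.48],[-0.3,0,0,-0.03,-0.6]]]'
python3 -m jog '[[[-0.3,0,0,0,-0.12],[-0.3,0,0,0,-0.24],[-0.3,0,0,0,-0.36],[-0.3,0,0,0,-0.48],[-0.3,0,0,0,-0.6]]]'
python3 -m jog '[[[-0.3,0,0,0,-0.12],[-0.3,0,0,0,-0.24],[-0.3,0,0,0,-0.36],[-0.3,0,0,0,-0.367],[-0.3,0,0,0,-0.367]]]'
python3 - <<'E'
from h import *
st(); go(.730,-.0268,1.552,.30)
E
```

```text
time: 44.38
tool_pos: [0.4375, -0.1641, 0.3002]
tool_rot: [3.14, -0.001, 0.591]
contact_force: [0.1, -0.5, -0.3]
opening: 0.0325
grip_force: 0.0
time: 44.8
tool_pos: [0.4368, -0.1638, 0.2982]
tool_rot: [-3.14, -0.0, 1.191]
contact_force: [0.1, 0.1, 0.0]
opening: 0.0322
grip_force: 0.0
time: 45.22
tool_pos: [0.4365, -0.1637, 0.2985]
tool_rot: [-3.141, -0.001, 1.549]
contact_force: [0.1, -1.0, -0.4]
opening: 0.0323
grip_force: 0.0
{'time': 45.217, 'tool_pos': [0.437, -0.164, 0.299], 'tool_rot': [-3.141, -0.001, 1.549], 'qpos': [-0.523, 0.188, 1.557, 0.0, 1.398, -0.502], 'contact_force': [0.051, -1.037, -0.358], 'opening': 0.032, 'grip_force': 0.0}
to [ 0.73  -0.027  1.552] shift x 0.1432 y 0.2905 z -0.0015 turn -0.003
```

```bash
python3 -m jog '[[[-0.3,0.016,0.032,0,0],[-0.3,0.032,0.065,0,0],[-0.3,0.048,0.097,0,0],[-0.3,0.064,0.13,0,0],[-0.3,0.08,0.162,0,0]]]'
python3 -m jog '[[[-0.3,0.016,0.032,0,0],[-0.3,0.032,0.065,0,0],[-0.3,0.048,0.097,0,0],[-0.3,0.063,0.1285,0,0],[-0.3,0.063,0.1285,0,0]]]'
python3 - <<'E'
from h import *
st(); go(.730,-.0268,1.552,.224)
E
```

```text
time: 45.63
tool_pos: [0.6012, -0.0857, 0.2988]
tool_rot: [-3.141, 0.0, 1.548]
contact_force: [1.2, 0.6, -0.2]
opening: 0.0323
grip_force: 0.0
time: 46.05
tool_pos: [0.7337, -0.0227, 0.2931]
tool_rot: [-3.138, -0.002, 1.552]
contact_force: [-0.4, -0.2, -1.3]
opening: 0.032
grip_force: 0.0
{'time': 46.05, 'tool_pos': [0.734, -0.023, 0.293], 'tool_rot': [-3.138, -0.002, 1.552], 'qpos': [-0.136, 0.761, 0.653, 0.001, 1.732, -0.117], 'contact_force': [-0.403, -0.214, -1.284], 'opening': 0.032, 'grip_force': 0.0}
to [ 0.73  -0.027  1.552] shift x -0.0042 y -0.0036 z 0.0691 turn -0.000
```

```bash
python3 -m jog '[[[-0.3,-0.003,-0.003,0,0],[-0.3,-0.003,-0.003,0.03,0],[-0.3,-0.003,-0.003,0.06,0],[-0.3,-0.003,-0.003,0.07,0],[-0.3,-0.003,-0.003,0.07,0]]]' 25
python3 -m jog '[[[-1,0,0,0,0],[-1,0,0,0,0],[-1,0,0,0,0],[-1,0,0,0,0],[-1,0,0,0,0]]]'
python3 - <<'E'
from h import *
st()
x,z=[robot.observe()['tool_pos'][i] for i in(0,2)]; z+=.011; hx=.7085
a0=np.arctan2(z-.074,hx-x); print('th',a0-.075,np.hypot(z-.074,hx-x))
for th in np.arange(a0-.075-.1,-.01,-.1):
    a=th+.075; print(round(th,2),'y %.4f z %.4f'%(hx-.1605*np.cos(a)-x,-(.074+.1605*np.sin(a)-z)))
E
```

```text
time: 46.47
tool_pos: [0.7237, -0.0298, 0.2267]
tool_rot: [-3.135, -0.001, 1.55]
contact_force: [-0.3, 0.8, 0.4]
opening: 0.0322
grip_force: 0.0
time: 46.88
tool_pos: [0.7276, -0.0296, 0.2327]
tool_rot: [3.134, 0.001, 1.552]
contact_force: [4.2, -1.8, 6.5]
opening: 0.0131
grip_force: 25.0
{'time': 46.883, 'tool_pos': [0.728, -0.03, 0.233], 'tool_rot': [3.134, 0.001, 1.552], 'qpos': [-0.146, 0.745, 0.841, -0.0, 1.548, -0.127], 'contact_force': [4.173, -1.78, 6.451], 'opening': 0.013, 'grip_force': 24.999}
th 1.6080144195391497 0.17080984099094568
1.51 y -0.0172 z 0.0092
1.41 y -0.0332 z 0.0099
1.31 y -0.0491 z 0.0121
1.21 y -0.0647 z 0.0158
1.11 y -0.0798 z 0.0212
1.01 y -0.0943 z 0.0280
0.91 y -0.1081 z 0.0362
0.81 y -0.1210 z 0.0457
0.71 y -0.1329 z 0.0565
0.61 y -0.1436 z 0.0684
0.51 y -0.1531 z 0.0814
0.41 y -0.1613 z 0.0952
0.31 y -0.1680 z 0.1098
0.21 y -0.1732 z 0.1249
0.11 y -0.1769 z 0.1405
0.01 y -0.1791 z 0.1564
```

```bash
python3 -m jog '[[[-0.3,0,0,0,0],[-0.3,0,0,0,0],[-0.3,0,0,0,0],[-0.3,0,0,0.009,0],[-0.3,0,0,0.009,0]]]'
python3 -m jog '[[[-1,0,0,0,0],[-1,0,0,0,0],[-1,0,0,0,0],[-1,0,0,0,0],[-1,0,0,0,0]]]'
python3 - <<'E'
from h import *
st()
E
python3 -m jog '[[[-1,0,-0.0086,0,0],[-1,0,-0.0172,-0.001,0],[-1,0,-0.0252,-0.001,0],[-1,0,-0.0332,0,0],[-1,0,-0.041,0.001,0]]]'
python3 -m jog '[[[-1,0,-0.008,0.001,0],[-1,0,-0.016,0.003,0],[-1,0,-0.0237,0.0047,0],[-1,0,-0.031,0.0073,0],[-1,0,-0.0388,0.01,0]]]'
python3 - <<'E'
from h import *
st()
E
```

```text
time: 47.3
tool_pos: [0.7251, -0.0289, 0.218]
tool_rot: [-3.138, -0.0, 1.552]
contact_force: [-0.3, -0.2, -0.7]
opening: 0.0321
grip_force: 0.0
time: 47.72
tool_pos: [0.7264, -0.0292, 0.2206]
tool_rot: [3.14, 0.0, 1.552]
contact_force: [2.9, -0.8, -0.6]
opening: 0.0128
grip_force: 25.0
{'time': 47.717, 'tool_pos': [0.726, -0.029, 0.221], 'tool_rot': [3.14, 0.0, 1.552], 'qpos': [-0.145, 0.751, 0.862, 0.0, 1.528, -0.127], 'contact_force': [2.871, -0.76, -0.633], 'opening': 0.013, 'grip_force': 25.0}
time: 48.13
tool_pos: [0.6865, -0.0286, 0.2218]
tool_rot: [3.135, 0.001, 1.552]
contact_force: [4.4, 0.0, 6.3]
opening: 0.0131
grip_force: 25.0
time: 48.55
tool_pos: [0.6475, -0.0279, 0.2113]
tool_rot: [3.136, 0.001, 1.552]
contact_force: [6.1, -0.9, 0.3]
opening: 0.0132
grip_force: 25.0
{'time': 48.55, 'tool_pos': [0.647, -0.028, 0.211], 'tool_rot': [3.136, 0.001, 1.552], 'qpos': [-0.161, 0.585, 1.192, 0.0, 1.358, -0.143], 'contact_force': [6.094, -0.939, 0.344], 'opening': 0.013, 'grip_force': 25.001}
```

```bash
python3 -m jog '[[[-1,0,-0.0145,0.0068,0],[-1,0,-0.0283,0.015,0],[-1,0,-0.0412,0.0245,0],[-1,0,-0.0531,0.0353,0],[-1,0,-0.0638,0.0472,0]]]'
python3 -m jog '[[[-1,0,-0.0095,0.013,0],[-1,0,-0.0177,0.0268,0],[-1,0,-0.0244,0.0414,0],[-1,0,-0.0244,0.0414,0]]]'
python3 - <<'E'
from h import *
st()
x,z=[robot.observe()['tool_pos'][i] for i in(0,2)]; z+=.011; hx=.7085
a0=np.arctan2(z-.074,hx-x); print('th',a0-.075,np.hypot(z-.074,hx-x))
for th in(.2,.1,0,-.02):
    a=th+.075; print(round(th,2),'y %.4f z %.4f'%(hx-.1605*np.cos(a)-x,-(.074+.1605*np.sin(a)-z)))
E
```

```text
time: 48.97
tool_pos: [0.5832, -0.0265, 0.1637]
tool_rot: [3.137, 0.001, 1.552]
contact_force: [4.2, 0.8, 0.7]
opening: 0.0129
grip_force: 25.0
time: 49.3
tool_pos: [0.5575, -0.026, 0.1193]
tool_rot: [3.142, -0.0, 1.552]
contact_force: [4.0, 1.0, -6.4]
opening: 0.0134
grip_force: 25.0
{'time': 49.3, 'tool_pos': [0.557, -0.026, 0.119], 'tool_rot': [3.142, -0.0, 1.552], 'qpos': [-0.184, 0.517, 1.59, 0.0, 1.035, -0.165], 'contact_force': [3.988, 0.972, -6.436], 'opening': 0.013, 'grip_force': 24.995}
th 0.28186206368877426 0.16119494125311926
0.2 y -0.0034 z 0.0127
0.1 y -0.0070 z 0.0284
0 y -0.0090 z 0.0443
-0.02 y -0.0092 z 0.0475
```

```bash
python3 -m jog '[[[-1,0,-0.0034,0.0127,0],[-1,0,-0.007,0.0284,0],[-1,0,-0.009,0.04,0],[-1,0,-0.009,0.0455,0],[-1,0,-0.009,0.0455,0]]]'
python3 - <<'E'
from h import *
st()
x,z=[robot.observe()['tool_pos'][i] for i in(0,2)]; z+=.011
print('th',np.arctan2(z-.074,.7085-x)-.075)
E
```

```text
time: 49.72
tool_pos: [0.5472, -0.0257, 0.0741]
tool_rot: [-3.137, -0.0, 1.552]
contact_force: [-5.6, -0.1, -4.5]
opening: 0.013
grip_force: 25.0
{'time': 49.717, 'tool_pos': [0.547, -0.026, 0.074], 'tool_rot': [-3.137, -0.0, 1.552], 'qpos': [-0.187, 0.563, 1.659, -0.001, 0.925, -0.168], 'contact_force': [-5.6, -0.115, -4.496], 'opening': 0.013, 'grip_force': 25.007}
th -0.006310583145103632
```

```bash
python3 -m jog '[[[-1,0,0,0.002,0],[-1,0,0,0.003,0],[-0.3,0,0,0.002,0],[-0.3,0,0,0,0],[-0.3,0,0,0,0]]]'
python3 -m jog '[[[-0.3,0,0,-0.03,0],[-0.3,0,0,-0.06,0],[-0.3,0,0,-0.09,0],[-0.3,0.03,-0.02,-0.12,0],[-0.3,0.065,-0.03,-0.13,0]]]'
python3 -m jog '[[[0,0.04,-0.01,0,0],[0,0.08,-0.02,0,0],[0,0.12,-0.03,0,0],[0,0.16,-0.04,0,0],[0,0.2,-0.05,0,0]]]'
python3 - <<'E'
from h import *
st(); shot('top','t9.png'); shot('side','s9.png')
im=cv2.imread('pics/raw_t9.png'); s=cv2.imread('pics/raw_s9.png')
cv2.imwrite('pics/v9.png',np.vstack([cv2.resize(im[160:285,170:370],(600,375),interpolation=cv2.INTER_CUBIC)[:330],cv2.resize(s[165:275,200:420],(600,300),interpolation=cv2.INTER_CUBIC)[:270]]))
E
```

```text
time: 50.13
tool_pos: [0.5504, -0.0261, 0.0766]
tool_rot: [3.138, 0.0, 1.552]
contact_force: [0.1, 0.1, 0.0]
opening: 0.0285
grip_force: 0.0
time: 50.55
tool_pos: [0.5221, 0.0375, 0.2092]
tool_rot: [3.135, 0.001, 1.548]
contact_force: [1.6, 0.1, -0.6]
opening: 0.0322
grip_force: 0.0
time: 50.97
tool_pos: [0.474, 0.242, 0.2062]
tool_rot: [3.139, -0.001, 1.552]
contact_force: [1.1, 0.0, 0.9]
opening: 0.046
grip_force: 0.0
{'time': 50.967, 'tool_pos': [0.474, 0.242, 0.206], 'tool_rot': [3.139, -0.001, 1.552], 'qpos': [0.328, 0.378, 1.552, 0.0, 1.209, 0.347], 'contact_force': [1.102, 0.046, 0.929], 'opening': 0.046, 'grip_force': 0.0}
```

View pics/v9.png

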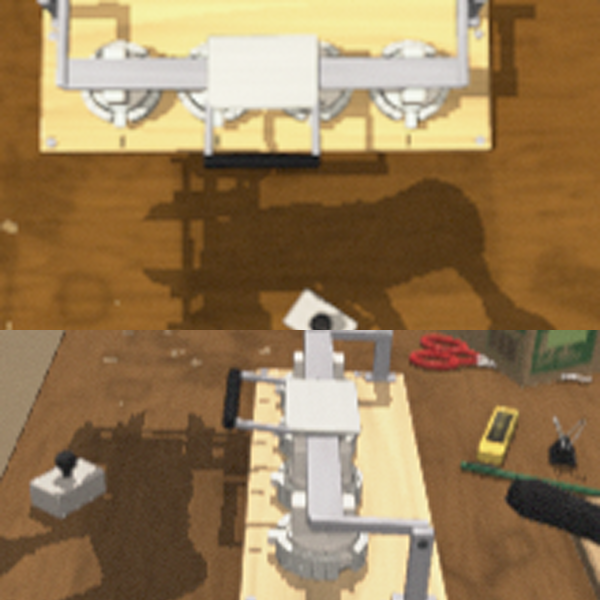

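The clamp is shut level. The grey weight stands at raw top pixel of about (277,267). I'll measure its pose.

```bash
cat >> h.py <<'E'
def fitweight(im,x,y,n='top',win=32):
    hsv=cv2.cvtColor(im,cv2.COLOR_BGR2HSV); mk=(((hsv[...,1]<75)&(hsv[...,2]>95))|(hsv[...,2]<45)).astype(np.uint8)
    S=4;u,v=proj(n,(x,y,.02)).round().astype(int); sl=(slice((v-win)*S,(v+win)*S),slice((u-win)*S,(u+win)*S))
    big=cv2.resize(mk*255,None,fx=S,fy=S,interpolation=cv2.INTER_LINEAR)>127
    box=np.array([(a,b,c) for a in(-.02,.02) for b in(-.031,.031) for c in(0,.026)]); t=np.linspace(0,6.28,20)
    knob=np.array([(.011*np.cos(q),.011*np.sin(q),c) for q in t for c in(.03,.05)])
    def cost(p):
        m=sil(n,[box,knob],*p)[sl]>0; return -(m&big[sl]).sum()/(m|big[sl]).sum()
    def loc(w):
        r=minimize(cost,(x,y,w),method='Nelder-Mead',options=dict(initial_simplex=[(x,y,w),(x+.008,y,w),(x,y+.008,w),(x,y,w+.2)],xatol=2e-4,fatol=1e-4,maxiter=80)); return r.fun,tuple(r.x)
    b=min(loc(w) for w in np.arange(0,np.pi,np.pi/8)); return np.array(b[1]).round(4),-b[0]
E
python3 - <<'E'
from h import *
im=cv2.imread('pics/raw_t9.png')
print(fitweight(im,.428,-.107))
print(fitweight(cv2.imread('pics/raw_top0.png'),.428,-.107))
d=im[240:285,255:310].max(2)<45; v,u=np.nonzero(d); print(u.mean()+255,v.mean()+240,len(u),ray('top',u.mean()+255,v.mean()+240,.045))
E
```

```text
(array([ 0.3941, -0.0755, -0.6271]), np.float64(0.864838004372888))
(array([ 0.4257, -0.1072, -0.6097]), np.float64(0.8625620655412115))
277.0 265.3333333333333 3 [ 0.40116028 -0.07598989  0.045     ]
```

The weight was knocked: it is now at (0.394, -0.0755). I'll go for its knob.

```bash
python3 -m jog '[[[0,-0.04,-0.01,0,0],[0,-0.08,-0.02,0,0],[0,-0.12,-0.03,0,0],[0,-0.16,-0.04,0,0],[0,-0.2,-0.05,0,0]]]' 40
python3 -m jog '[[[0,-0.04,-0.01,0,0.12],[0,-0.08,-0.02,0.02,0.24],[0,-0.112,-0.03,0.04,0.36],[0,-0.112,-0.03,0.06,0.48],[0,-0.112,-0.03,0.08,0.61]]]'
python3 - <<'E'
from h import *
shot('side','s10.png'); s=cv2.imread('pics/raw_s10.png')
st(); go(.394,-.0755,.94,.037)
print(fitweight(s,.394,-.0755,n='side',win=28))
u,v=proj('side',(.394,-.0755,.04)).astype(int); print(u,v)
cv2.imwrite('pics/v10.png',cv2.resize(s[v-70:v+40,u-60:u+60],None,fx=4.5,fy=4.5,interpolation=cv2.INTER_CUBIC))
E
```

```text
time: 51.48
tool_pos: [0.4201, 0.0389, 0.2058]
tool_rot: [3.139, 0.0, 1.553]
contact_force: [1.4, 0.5, 0.5]
opening: 0.0459
grip_force: 0.0
time: 51.9
tool_pos: [0.3883, -0.0735, 0.1251]
tool_rot: [3.139, -0.0, 0.936]
contact_force: [0.1, 0.7, -0.0]
opening: 0.0463
grip_force: 0.0
{'time': 51.95, 'tool_pos': [0.387, -0.072, 0.122], 'tool_rot': [-3.138, 0.001, 0.929], 'qpos': [-0.379, 0.254, 2.02, -0.0, 0.872, 0.262], 'contact_force': [-2.564, 0.8, -2.516], 'opening': 0.046, 'grip_force': 0.0}
to [ 0.394 -0.076  0.94 ] shift x 0.0016 y 0.0081 z 0.0851 turn -0.011
(array([ 0.3948, -0.0694,  2.5851]), np.float64(0.841137341854702))
223 214
```

View pics/v10.png

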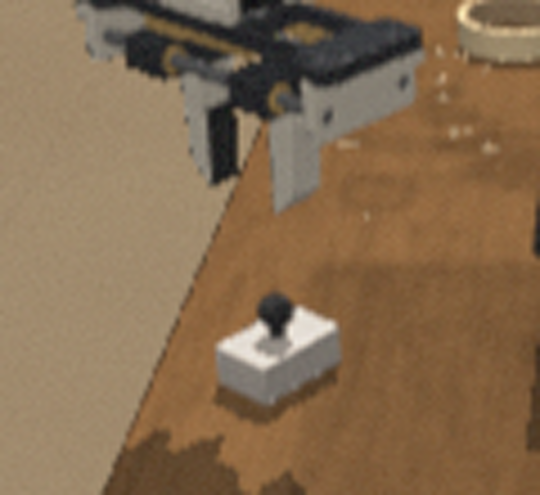

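The side crop shows the weight standing clear, with its ball knob at (275,312) below the open fingers. I'll descend and grip.

```bash
python3 -m jog '[[[0,0.003,0.006,0,-0.011],[0,0.003,0.006,0.03,-0.011],[0,0.003,0.006,0.06,-0.011],[0,0.003,0.006,0.084,-0.011],[0,0.003,0.006,0.084,-0.011]]]' 45
python3 -m jog '[[[-1,0,0,0,0],[-1,0,0,0,0],[-1,0,0,0,0],[-1,0,0,0,0],[-1,0,0,0,0]]]'
python3 -m jog '[[[-1,0,0,0,0],[-1,0,0,0,0]]]'
python3 - <<'E'
from h import *
st()
E
python3 -m jog '[[[-1,0,0,-0.02,0],[-1,0,0,-0.04,0],[-1,0,0,-0.07,0],[-1,0,0,-0.1,0],[-1,0,0,-0.13,0]]]'
python3 - <<'E'
from h import *
st();go(.632,-.0245,1.55,.125)
E
```

```text
time: 52.37
tool_pos: [0.3945, -0.0711, 0.0393]
tool_rot: [-3.138, 0.001, 0.964]
contact_force: [-1.6, 0.7, -0.3]
opening: 0.0459
grip_force: 0.0
time: 52.78
tool_pos: [0.3954, -0.0716, 0.0424]
tool_rot: [3.14, -0.001, 0.959]
contact_force: [-1.7, 2.7, 10.0]
opening: 0.0183
grip_force: 45.0
time: 52.95
tool_pos: [0.3955, -0.0716, 0.0424]
tool_rot: [3.14, -0.001, 0.958]
contact_force: [-1.7, 2.4, 9.0]
opening: 0.0184
grip_force: 45.0
{'time': 52.95, 'tool_pos': [0.395, -0.072, 0.042], 'tool_rot': [3.14, -0.001, 0.958], 'qpos': [-0.37, 0.419, 2.086, 0.0, 0.635, 0.242], 'contact_force': [-1.683, 2.417, 9.041], 'opening': 0.018, 'grip_force': 45.002}
time: 53.37
tool_pos: [0.3939, -0.0712, 0.1723]
tool_rot: [-3.14, 0.001, 0.959]
contact_force: [1.0, -0.8, -8.0]
opening: 0.0187
grip_force: 45.0
{'time': 53.367, 'tool_pos': [0.394, -0.071, 0.172], 'tool_rot': [-3.14, 0.001, 0.959], 'qpos': [-0.371, 0.187, 1.933, -0.0, 1.023, 0.241], 'contact_force': [0.967, -0.757, -7.978], 'opening': 0.019, 'grip_force': 44.998}
to [ 0.632 -0.024  1.55 ] shift x 0.1750 y 0.1681 z 0.0473 turn -0.591
```

```bash
python3 -m jog '[[[-1,0.025,0.024,-0.01,0],[-1,0.05,0.048,-0.02,0],[-1,0.075,0.072,-0.02,0],[-1,0.1,0.096,-0.02,0],[-1,0.125,0.12,-0.02,0]]]'
python3 -m jog '[[[-1,0.025,0.024,0,-0.12],[-1,0.05,0.048,0,-0.24],[-1,0.05,0.048,0,-0.36],[-1,0.05,0.048,0,-0.48],[-1,0.05,0.048,0,-0.591]]]'
python3 -m jog '[[[-1,0,0,0.01,0],[-1,0,0,0.02,0],[-1,0,0,0.03,0],[-1,0,0,0.04,0],[-1,0,0,0.04,0]]]'
python3 - <<'E'
from h import *
st();go(.632,-.0245,1.55,.1265)
E
```

```text
time: 53.78
tool_pos: [0.5656, -0.0377, 0.1909]
tool_rot: [-3.14, 0.001, 0.959]
contact_force: [0.2, -0.8, -6.9]
opening: 0.0186
grip_force: 45.0
time: 54.2
tool_pos: [0.6323, -0.0246, 0.1892]
tool_rot: [-3.137, -0.001, 1.556]
contact_force: [-0.4, -0.3, -7.0]
opening: 0.0182
grip_force: 45.0
time: 54.62
tool_pos: [0.6312, -0.0249, 0.1477]
tool_rot: [-3.136, -0.001, 1.548]
contact_force: [-0.3, 0.4, -8.3]
opening: 0.0185
grip_force: 45.0
{'time': 54.617, 'tool_pos': [0.631, -0.025, 0.148], 'tool_rot': [-3.136, -0.001, 1.548], 'qpos': [-0.161, 0.613, 1.324, -0.0, 1.211, -0.137], 'contact_force': [-0.301, 0.402, -8.282], 'opening': 0.019, 'grip_force': 44.998}
to [ 0.632 -0.024  1.55 ] shift x 0.0004 y 0.0008 z 0.0212 turn -0.002
```

```bash
python3 -m jog '[[[-1,0,0.001,0.006,0],[-1,0,0.001,0.012,0],[-1,0,0.001,0.017,0],[-1,0,0.001,0.019,0],[-1,0,0.001,0.019,0]]]'
python3 -m jog '[[[-1,0,0,0.001,0],[-1,0,0,0.002,0],[-1,0,0,0.002,0],[-1,0,0,0.002,0]]]'
python3 - <<'E'
from h import *
st()
E
```

```text
time: 55.03
tool_pos: [0.6337, -0.025, 0.1315]
tool_rot: [-3.14, -0.0, 1.549]
contact_force: [0.4, 0.2, -7.5]
opening: 0.0187
grip_force: 45.0
time: 55.37
tool_pos: [0.6342, -0.0251, 0.1304]
tool_rot: [3.141, 0.0, 1.549]
contact_force: [-0.4, -0.7, -7.4]
opening: 0.0183
grip_force: 45.0
{'time': 55.367, 'tool_pos': [0.634, -0.025, 0.13], 'tool_rot': [3.141, 0.0, 1.549], 'qpos': [-0.16, 0.631, 1.341, -0.0, 1.169, -0.138], 'contact_force': [-0.413, -0.671, -7.374], 'opening': 0.018, 'grip_force': 44.998}
```

```bash
python3 -m jog '[[[-1,0,0,0.002,0],[-1,0,0,0.003,0],[-1,0,0,0.004,0],[-1,0,0,0.004,0],[-1,0,0,0.004,0]]]'
python3 -m jog '[[[-1,0,0,0.001,0],[-1,0,0,0.0015,0],[-1,0,0,0.0015,0]]]'
python3 - <<'E'
from h import *
st()
E
```

```text
time: 55.78
tool_pos: [0.6349, -0.0248, 0.1275]
tool_rot: [3.139, -0.0, 1.549]
contact_force: [1.6, 2.6, 2.8]
opening: 0.0183
grip_force: 45.0
time: 56.03
tool_pos: [0.6356, -0.0248, 0.1272]
tool_rot: [3.137, 0.0, 1.549]
contact_force: [0.1, 2.9, 10.3]
opening: 0.0184
grip_force: 45.0
{'time': 56.033, 'tool_pos': [0.636, -0.025, 0.127], 'tool_rot': [3.137, 0.0, 1.549], 'qpos': [-0.16, 0.634, 1.345, 0.001, 1.158, -0.138], 'contact_force': [0.118, 2.883, 10.324], 'opening': 0.018, 'grip_force': 45.003}
```

```bash
python3 -m jog '[[[-1,0,0,0,0],[-0.3,0,0,0,0],[0,0,0,0,0],[0,0,0,0,0],[0,0,0,0,0]]]' 3
python3 -m jog '[[[0,0,0,0,0],[0,0,0,-0.02,0],[0,0,0,-0.05,0],[0,0,0,-0.08,0],[0,0,0,-0.12,0]]]'
python3 -m jog '[[[0,0.04,-0.03,0,0],[0,0.08,-0.05,0,0],[0,0.12,-0.08,0,0],[0,0.16,-0.11,0,0],[0,0.2,-0.14,0,0]]]'
python3 - <<'E'
from h import *
st(); shot('top','t11.png'); shot('side','s11.png')
im=cv2.imread('pics/raw_t11.png'); s=cv2.imread('pics/raw_s11.png')
print('pad px',proj('top',(.6325,-.0241,.084)))
# knob: dark blob near the pad in both views, and clamp handle height
def blob(a,c,w=22):
    u,v=c.round().astype(int); m=(a[v-w:v+w,u-w:u+w].max(2)<70).astype(np.uint8)
    n,_,stt,cen=cv2.connectedComponentsWithStats(m); return [(cen[i]+[u-w,v-w],stt[i,4]) for i in range(1,n) if stt[i,4]>8]
P=(.6325,-.0241,.124)
bt=blob(im,proj('top',P)); bs=blob(s,proj('side',P)); print(bt,bs,proj('top',P),proj('side',P))
for t in bt:
  for q in bs: print(tri(t[0],q[0]))
E
```

```text
time: 56.45
tool_pos: [0.6334, -0.0253, 0.124]
tool_rot: [-3.14, 0.0, 1.549]
contact_force: [-0.6, -0.1, 0.5]
opening: 0.0429
grip_force: 0.0
time: 56.87
tool_pos: [0.6327, -0.025, 0.2435]
tool_rot: [-3.136, -0.0, 1.549]
contact_force: [1.4, -0.4, -0.4]
opening: 0.0461
grip_force: 0.0
time: 57.28
tool_pos: [0.5179, 0.1496, 0.2445]
tool_rot: [-3.141, 0.0, 1.549]
contact_force: [0.7, 0.7, -0.1]
opening: 0.0456
grip_force: 0.0
{'time': 57.283, 'tool_pos': [0.518, 0.15, 0.244], 'tool_rot': [-3.141, 0.0, 1.549], 'qpos': [0.139, 0.361, 1.468, -0.0, 1.313, 0.161], 'contact_force': [0.657, 0.716, -0.13], 'opening': 0.046, 'grip_force': 0.0}
pad px [257.1410452  183.47561878]
[(array([257.72727273, 179.15151515]), np.int32(33))] [(array([320.07692308, 178.69230769]), np.int32(39))] [256.46981476 180.9062939 ] [318.45849544 178.79718545]
[ 0.63659131 -0.0276786   0.12617333]
```

The knob is triangulated within 6 mm of the pad centre and at the right height for an upright weight. I'll hand in.

```bash
python3 -c "
from cell import robot
print(robot.hand_in())"
```

```text
the job is handed in; nothing more can be done
None
```

The job is handed in and hand_in returned no verdict: four plugs are seated with lugs at the marks, the clamp is shut, and the weight stands about 6 mm off the pad centre. One insertion into nest 2 jammed, with up to about 50 N at the wrist, before I re-set that plug.

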